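Fetch the skimmer from the back of the cart's crowded hook

ROBOT

A 7-joint arm with a two-finger parallel gripper is mounted at the origin on the work surface. World frame = base frame: x ahead of the robot, y to its left, z up, the work surface at z = 0. Lengths are in m, angles in rad, forces in N, time in s.
With the tool pointing down it reaches from about 0.4 to 0.85 m from the base axis. Payload 4.5 kg.
Tool frame: the origin (TCP) lies midway between the tips of the shut fingers; the grasp point (between the pads) lies 19 mm behind it; z points along the fingers, y is the line along which they close (so a half turn about z gives the same grasp; the last joint's range is limited). The gripper opens to 88 mm and grips with 3 to 60 N. Pads are 18 mm wide; open, the fingers measure 123 mm over their backs; the gripper's body (75 mm by 187 mm) begins 45 mm behind the grasp point.
Start: joints at [1.338, 0.689, -0.195, 1.565, 0.157, 0.902, -0.215], TCP at [0.165, -0.603, 0.239] pointing down, gripper open.
Joint ranges: [-3.01, 3.01], [-0.46, 2.08], [-1.47, 1.51], [0.13, 2.56], [-1, 4.14], [0.04, 2.09], [-2.66, 2.66]. Speed limits (rad/s): [2.57, 2.57, 3.14, 3.14, 3.14, 3.14, 3.14].

INTERFACE

Orientations are given as a unit quaternion [x, y, z, w].
In Python, from plant import r, eyes, finish_job gives the robot as it stands. The module is installed in compiled form; this text tells all that it offers.
- The arm moves only by the tool move_arm, never from a script. Its argument "motion" is a list of rows, each a list of 7 numbers: the shift along the tool's x, y, z in mm, then the turn, a rotation vector about the tool's x, y, z in degrees, then the closure, from 0 (fully open) to 1 (shut). A call has 1 to 5 rows; each row is the pose to reach, as a shift and turn from the pose commanded when the call began, along the tool's axes at that moment; what a row does not reach only later rows make up. A row lasts 1/8 s, in which the tool goes at most 62.5 mm and 10.7 degrees, less where a joint would pass 70% of its speed; a pose out of reach is approached as far as the arm can. A call with a gripper value outside its range is refused whole. The fingers move at their own pace and stop on an object; "newtons" is the grip in N (left out, the last holds). Time passes only in rows, so rows that repeat a pose let the fingers close. It gives the time, the measured TCP pose, the force, the opening and the grip force at its end, in the units of the state.
- r.get_state(): the state, without advancing time (a new reading comes with each control period).
- eyes.snapshot(name): name is "side" or "top"; returns a dict with "frame" (480x640x3 uint8, red, green, blue), "z_map" (480x640 float32, m along the optical axis (not along the pixel's ray), 0 where there is no reading), "intrinsics" (3x3 intrinsics, pixels), "dist" ([k1, k2, p1, p2, k3] as OpenCV has them; the pictures are not rectified), "world_to_cam" (4x4, takes a point from world to camera coordinates). Camera axes: x right, y down, z forward; pixel columns grow to the right and rows downward; lengths in m; the calibration is good to about 2 mm. A picture is of the moment at which its call begins.
- finish_job(): hands the job in; it is judged then, once.
The state is a dict: "clock": time; "q": joint angles; "qd": joint speeds; "joint_torque": joint torques, N m; "tool_pos": TCP position; "eef_rot": TCP orientation; "contact_force": force on the tool from outside, world axes, zero at the start; "moment": the same for the moment, N m; "opening": opening from 0.0 (shut) to 1.0 (fully open); "finger_force": force on a finger pad.
Only numpy, scipy, OpenCV 4.12 (cv2) and the standard library are available. Lean on these libraries where they do the work, as an engineer would, in place of code of your own. Each camera call takes 0.05 s, during which the arm holds its last target. There are 200 camera calls.

TASK

The round skimmer hangs at the very back of the full hook, behind the square turner and the fork. Move those two over to the spare hook, one at a time, gently: with the first one push the stiff rubber stop plate all the way back against the post, and hang the second in front of it. Then take the skimmer off and stand it in the empty tin, foot down; let go of each tool only once it is carried, with no drop at all, do not strain the hooks, and leave the other things on the cart where they are.

Things in the scene. Friction and masses are not known exactly. Their poses are not given: they have to be found in the camera images.
- full_hook (a point): Point on the full hook's post axis at the height of its bar's centre line. The hook points along this -x, z up. Steel bar 8 mm thick, level to x = -132 mm, then turned up (tip centre x = -140, z = +8 mm). Rigid. Three tools hang at x about -34, -68 and -102 mm, loop middles 20 mm below the bar's centre line; pinch a loop's sides across y, best 5 to 15 mm above its middle.
- spare_hook (a point): NOMINAL point where the spare hook's bar centre line meets its post axis; axes and bar shape as for the full hook. The bar's clamp has been set anywhere up to 14 mm higher or lower than this point, not shown by this reading: find it by touch (or sight). The bar gives springily: about 5 N per mm up and down, 3 N per mm lengthwise. It carries no tool at the start.
- full_stand: Fixed stand of the full hook; origin on the cart top under the post axis (post 14 mm thick; bar 210 mm up); wooden foot 130 x 110 x 16 mm. More than 15 N on it strains it. Apart from the hung loops nothing on either stand is higher than 30 mm above full_hook or spare_hook.
- spare_stand: Fixed stand of the spare hook, as the full stand (they may be swapped left and right); more than 15 N strains it. A black rubber stop plate, 10 mm thick, 22 mm wide, from 12 mm above to 52 mm below the bar, rides 10 to 30 mm off the post on the bar and slides stiffly, about 2.5 N. Home against the post its face is at x = -17 mm; a loop pushed on it is then at x = -20 mm and the push rises 3 N per mm.
- skimmer_loop (a point): Skimmer: round perforated disc 64 mm across, always the rearmost tool. Loop of 6 mm flat steel; axes as the hook it hangs on. Origin: loop middle. Loop outside 36 mm wide (y), straight sides, 30 mm up and down from the middle; opening 24 mm wide, 24 mm up and down, top roof-shaped. Foot 130 mm below the middle. About 130 g.
- skimmer: The skimmer, same origin as its loop.
- skimmer_foot (a point): Lowest point of the skimmer's disc.
- turner_loop (a point): Turner: square blade 60 mm wide, 58 mm high; front or middle tool. Loop of 6 mm flat steel; axes as the hook it hangs on. Origin: loop middle. Loop outside 36 mm wide (y), straight sides, 30 mm up and down from the middle; opening 24 mm wide, 24 mm up and down, top roof-shaped. Foot 130 mm below the middle. About 130 g.
- turner: The turner, same origin as its loop.
- fork_loop (a point): Fork: three flat tines, 56 mm over all; front or middle tool. Loop of 6 mm flat steel; axes as the hook it hangs on. Origin: loop middle. Loop outside 36 mm wide (y), straight sides, 30 mm up and down from the middle; opening 24 mm wide, 24 mm up and down, top roof-shaped. Foot 130 mm below the middle. About 130 g.
- fork: The fork, same origin as its loop.
- tin_floor (a point): Centre of the inner floor (5 mm above the cart) of the empty round tin: open top, rim 85 mm above the cart, inside 94 mm across at the floor and 100 mm at the rim, fixed. It stands far left or far right; a wide low steel wash bowl stands on the other side. The skimmer may lean on its wall.
- weight_large: Bystander: iron scale weight, 52 mm across, 50 mm high, between the two stands. Origin at the centre of its underside.
- weight_small: Bystander: iron scale weight, 38 mm across, 38 mm high, in front of the stands. Origin at the centre of its underside.
- plate: Bystander: round tin plate, 170 mm across, 18 mm high, behind the stands. Origin at the centre of its underside.
- jar: Bystander: amber glass jar, 70 mm across, 100 mm high, back left. Origin at the centre of its underside.
- mug: Bystander: white cup, 76 mm across, 85 mm high, back right. Origin at the centre of its underside.
- crate_block: Bystander: wooden block 90 x 120 x 50 mm high, left. Origin at the centre of its underside.
- tongs: Bystander: flat steel tongs 170 mm long, right. Origin at the centre of its underside.
Things that resemble listed ones, but are neither listed nor needed, are in the scene too. What is shaped like the skimmer but green is not meant.

How it is judged:
On the way, in this order (a step that is already met when the one before it is completed fails the run):
1. the first front tool hangs released on the spare hook, the stop plate pushed home behind it (((x of turner_loop in the frame of spare_hook between -0.134 and -0.01 m and y of turner_loop in the frame of spare_hook between -0.014 and 0.014 m and z of turner_loop in the frame of spare_hook between -0.044 and 0.004 m and contact force between turner and spare_stand above 0.3 N and contact force between turner and the fingers below 0.05 N and angle between turner_loop's own z axis and vertical below 0.3 rad and linear speed of turner below 0.05 m/s and x of turner_loop in the frame of spare_hook above -0.0245 m) or (x of fork_loop in the frame of spare_hook between -0.134 and -0.01 m and y of fork_loop in the frame of spare_hook between -0.014 and 0.014 m and z of fork_loop in the frame of spare_hook between -0.044 and 0.004 m and contact force between fork and spare_stand above 0.3 N and contact force between fork and the fingers below 0.05 N and angle between fork_loop's own z axis and vertical below 0.3 rad and linear speed of fork below 0.05 m/s and x of fork_loop in the frame of spare_hook above -0.0245 m))), for 0.2 s.
2. both front tools hang released on the spare hook, one of them still home (x of turner_loop in the frame of spare_hook between -0.134 and -0.01 m and y of turner_loop in the frame of spare_hook between -0.014 and 0.014 m and z of turner_loop in the frame of spare_hook between -0.044 and 0.004 m and contact force between each of turner, fork and spare_stand above 0.3 N and contact force between each of turner, fork and the fingers below 0.05 N and angle between each of turner_loop, fork_loop's own z axis and vertical below 0.3 rad and linear speed of each of turner, fork below 0.05 m/s and x of fork_loop in the frame of spare_hook between -0.134 and -0.01 m and y of fork_loop in the frame of spare_hook between -0.014 and 0.014 m and z of fork_loop in the frame of spare_hook between -0.044 and 0.004 m and x of any of turner_loop, fork_loop in the frame of spare_hook above -0.0245 m), for 0.2 s.
At the end, for the whole second after the job is handed in: Turner and fork hang released and at rest on the spare hook's level bar, one of them home against the stop plate (loop middle within 24.5 mm of the post axis). The skimmer stands released and at rest in the tin, foot lowest, within 50 mm of its centre, leaning under 45 degrees (all of step 2 and horizontal distance between skimmer_foot and tin_floor below 0.05 m and height (world z) of skimmer_foot below 0.03 m and angle between skimmer_loop's own z axis and vertical below 0.8 rad and linear speed of skimmer below 0.05 m/s and contact force between skimmer and the fingers below 0.05 N); the robot touches nothing.
It fails at once if a hook stand is loaded with more than 15 N (contact force between any of spare_stand, full_stand and anything else above 15 N).
It fails at once if the turner is let go before the hook carries it: falls or swings free faster than 0.14 m/s (a drop of 1 mm) (linear speed of turner above 0.14 m/s and contact force between turner and the fingers below 0.02 N).
It fails at once if the fork is let go before the hook carries it: falls or swings free faster than 0.14 m/s (a drop of 1 mm) (linear speed of fork above 0.14 m/s and contact force between fork and the fingers below 0.02 N).
It fails at once if the skimmer is dropped: moves freely faster than 0.2 m/s with its foot still more than 20 mm above the tin's floor (linear speed of skimmer above 0.2 m/s and contact force between skimmer and the fingers below 0.02 N and height (world z) of skimmer_foot above 0.025 m).
It fails at once if another thing on the cart is moved more than 30 mm (distance of any of weight_large, weight_small, plate, jar, mug, crate_block, tongs from where it was at the start of the episode above 0.03 m).
It also fails if it takes over 72 s, if anything falls off the work surface, if the arm or the gripper's body presses on something with over 40 N, if the wrist force passes 120 N, or if a joint passes its speed limit or range.

## Working session

There is one attempt and no reset: what is moved stays moved. The work goes in short steps, Python scripts to look and compute and a tool call to move; the robot and the scene stay as the last step left them, time stands still between calls to the robot, and variables do not carry over. Pictures are saved under pics/ and viewed, at most 13 in all, crops included, and the job is handed in when it is done.

Besides the shell and the picture viewer there is one more tool, called as name([rows], argument=value, ...), one row to a line, values as JSON. move_arm: Moves the arm, as the interface text tells. Its arguments: {"type":"object","properties":{"motion":{"type":"array","items":{"type":"array","items":{"type":"number"}}},"newtons":{"type":"number"}},"required":["motion"]}

```bash
mkdir -p pics && cat > h.py <<'E'
import numpy as np, cv2
from plant import r, eyes, finish_job
def snap(n):
    s=eyes.snapshot(n); return s
def save(s,f,crop=None,scale=1):
    im=cv2.cvtColor(s['frame'],cv2.COLOR_RGB2BGR)
    if crop: a,b,c,d=crop; im=im[b:d,a:c]
    cv2.imwrite('pics/'+f,cv2.resize(im,None,fx=scale,fy=scale,interpolation=cv2.INTER_CUBIC))
def cloud(s):
    K=s['intrinsics'];z=s['z_map'];h,w=z.shape
    v,u=np.mgrid[:h,:w]
    p=cv2.undistortPoints(np.stack([u.ravel(),v.ravel()],1).astype(np.float64)[:,None],K,np.array(s['dist']))[:,0]
    P=np.c_[p,np.ones(len(p))]*z.ravel()[:,None]
    T=np.linalg.inv(s['world_to_cam'])
    W=(P@T[:3,:3].T+T[:3,3]).reshape(h,w,3); W[z==0]=np.nan
    return W
def proj(s,pts):
    T=np.array(s['world_to_cam']); 
    return cv2.projectPoints(np.array(pts,float).reshape(-1,3),cv2.Rodrigues(T[:3,:3])[0],T[:3,3],s['intrinsics'],np.array(s['dist']))[0][:,0]
E
python3 - <<'E'
from h import *
for n in('side','top'):
    s=snap(n); save(s,n+'0.png'); np.savez(n+'0.npz',**s)
    T=np.linalg.inv(s['world_to_cam']); print(n,T.round(3).tolist(),s['intrinsics'].round(1).tolist())
print(r.get_state())
E
```

```text
side [[-0.992, -0.077, 0.102, 0.401], [-0.127, 0.683, -0.719, 1.002], [-0.014, -0.726, -0.687, 1.082], [0.0, 0.0, 0.0, 1.0]] [[610.2, 0.0, 311.4], [0.0, 610.2, 243.0], [0.0, 0.0, 1.0]]
top [[-0.021, -0.981, 0.193, 0.264], [-1.0, 0.018, -0.013, 0.013], [0.009, -0.193, -0.981, 1.606], [0.0, 0.0, 0.0, 1.0]] [[540.9, 0.0, 321.8], [0.0, 540.9, 249.5], [0.0, 0.0, 1.0]]
{'clock': 0.1, 'q': array([ 1.33781763,  0.6899161 , -0.19452674,  1.56622016,  0.15731516,
        0.9024943 , -0.21514088]), 'qd': array([ 0.00033337, -0.0009181 , -0.00062257, -0.00557531, -0.00119931,
        0.00014339,  0.00063053]), 'joint_torque': array([-3.21746775e-03, -5.28496706e+01, -1.27151694e+00, -1.53837061e+01,
       -5.25766541e-02,  1.95464585e-03,  6.91236141e-05]), 'tool_pos': array([ 0.16457726, -0.60236342,  0.23798572]), 'eef_rot': array([ 9.91113327e-01,  1.33017651e-01, -1.70771921e-04, -8.04622650e-04]), 'contact_force': array([ 0.67566752,  0.50704374, -1.0032359 ]), 'moment': array([-1.09730798e-03, -7.70118974e-05, -6.67856528e-02]), 'finger_force': 0.0, 'opening': 1.0007498744297276}
```

View pics/side0.png

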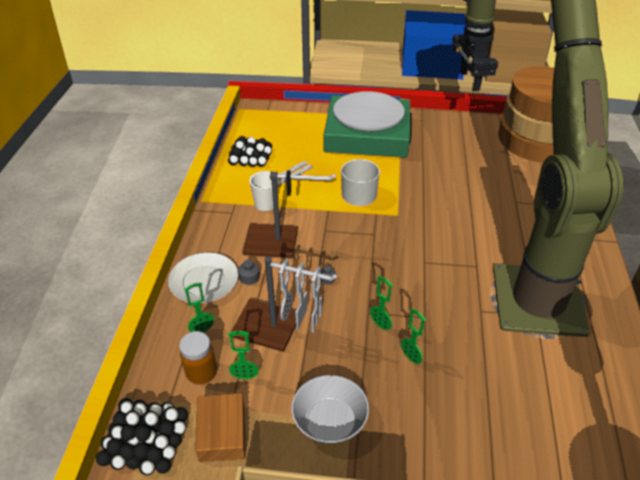

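View pics/top0.png

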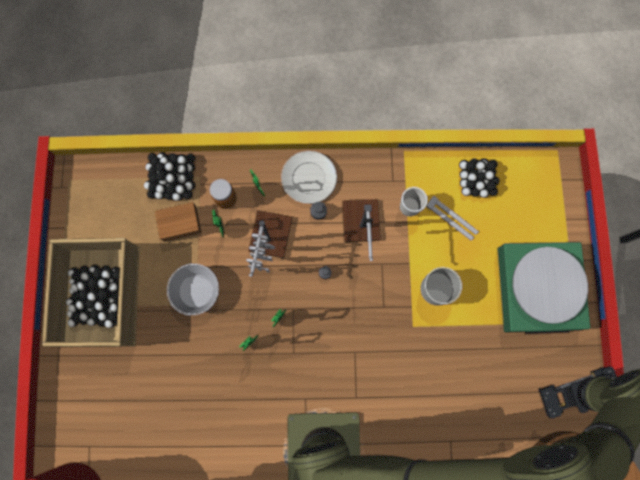

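The side view shows the full hook with its three tools at about (300,272), the spare hook at (300,178) with its black plate at (289,182), and the tin at (360,182). The top view has the full hook at (262,235), the spare hook at (368,235), the tin at (441,287) and the bowl at (193,290).

```bash
python3 - <<'E'
from h import *
for n in('top','side'):
    s=dict(np.load(n+'0.npz')); W=cloud(s)
    for nm,(y0,y1) in dict(full=(0.06,0.3),spare=(-0.25,-0.03)).items():
        m=(W[...,2]>0.17)&(W[...,2]<0.33)&(W[...,0]>0.3)&(W[...,0]<0.75)&(W[...,1]>y0)&(W[...,1]<y1)
        P=W[m]; 
        print(n,nm,len(P))
        if len(P):
            hsv=s['frame'][m]
            c=np.median(P,0); d=np.linalg.svd(P[:,:2]-P[:,:2].mean(0),full_matrices=False)[2][0]
            print(c.round(3),'yaw',np.degrees(np.arctan2(d[1],d[0])).round(1),P.min(0).round(3),P.max(0).round(3))
            # bins by x
            for x in np.arange(P[:,0].min(),P[:,0].max(),0.012):
                q=P[(P[:,0]>=x)&(P[:,0]<x+0.012)]
                if len(q): print('  x%.3f n%d y %.3f..%.3f med %.3f z %.3f..%.3f med %.3f'%(x,len(q),q[:,1].min(),q[:,1].max(),np.median(q[:,1]),q[:,2].min(),q[:,2].max(),np.median(q[:,2])))
    # tin rim
    m=(W[...,2]>0.075)&(W[...,2]<0.095)&(W[...,0]>0.25)&(W[...,0]<0.6)&(W[...,1]>-0.5)&(W[...,1]<-0.25)
    P=W[m]; 
    if len(P)>5: print('tin',len(P),cv2.minEnclosingCircle(P[:,:2].astype(np.float32)))
s=dict(np.load('side0.npz')); save(s,'crop1.png',(230,160,350,340),3.3)
s=dict(np.load('top0.npz')); save(s,'crop2.png',(230,190,390,290),5)
E
```

```text
top full 347
[0.546 0.166 0.213] yaw 167.9 [0.471 0.141 0.17 ] [0.617 0.195 0.228]
  x0.471 n15 y 0.178..0.185 med 0.181 z 0.215..0.225 med 0.217
  x0.483 n15 y 0.175..0.184 med 0.179 z 0.207..0.217 med 0.213
  x0.495 n22 y 0.158..0.181 med 0.173 z 0.181..0.223 med 0.213
  x0.507 n56 y 0.155..0.195 med 0.176 z 0.170..0.225 med 0.213
  x0.519 n14 y 0.168..0.176 med 0.171 z 0.212..0.218 med 0.213
  x0.531 n36 y 0.149..0.173 med 0.160 z 0.171..0.220 med 0.212
  x0.543 n40 y 0.155..0.186 med 0.175 z 0.176..0.224 med 0.214
  x0.555 n14 y 0.160..0.168 med 0.164 z 0.210..0.217 med 0.215
  x0.567 n55 y 0.141..0.179 med 0.157 z 0.170..0.227 med 0.213
  x0.579 n24 y 0.155..0.179 med 0.166 z 0.171..0.219 med 0.213
  x0.591 n16 y 0.152..0.160 med 0.156 z 0.209..0.218 med 0.212
  x0.603 n36 y 0.146..0.159 med 0.151 z 0.172..0.228 med 0.216
  x0.615 n4 y 0.149..0.157 med 0.153 z 0.219..0.224 med 0.221
top spare 257
[ 0.609 -0.128  0.221] yaw -178.4 [ 0.506 -0.139  0.172] [ 0.66  -0.117  0.234]
  x0.506 n13 y -0.135..-0.127 med -0.130 z 0.218..0.232 med 0.225
  x0.518 n13 y -0.133..-0.127 med -0.13
[... 2058 characters left out ...]
 -0.125 z 0.212..0.221 med 0.215
  x0.552 n20 y -0.131..-0.118 med -0.124 z 0.210..0.223 med 0.217
  x0.564 n17 y -0.127..-0.119 med -0.124 z 0.213..0.219 med 0.218
  x0.576 n15 y -0.128..-0.118 med -0.123 z 0.212..0.222 med 0.218
  x0.588 n18 y -0.127..-0.118 med -0.124 z 0.212..0.220 med 0.218
  x0.600 n89 y -0.136..-0.110 med -0.118 z 0.170..0.231 med 0.209
  x0.612 n58 y -0.138..-0.110 med -0.116 z 0.171..0.228 med 0.214
  x0.624 n15 y -0.129..-0.118 med -0.121 z 0.215..0.220 med 0.217
  x0.636 n91 y -0.132..-0.110 med -0.119 z 0.170..0.225 med 0.203
  x0.648 n46 y -0.129..-0.111 med -0.120 z 0.172..0.224 med 0.214
tin 241 ((0.4581121504306793, -0.34313663840293884), 0.05875587463378906)
```

View pics/crop1.png

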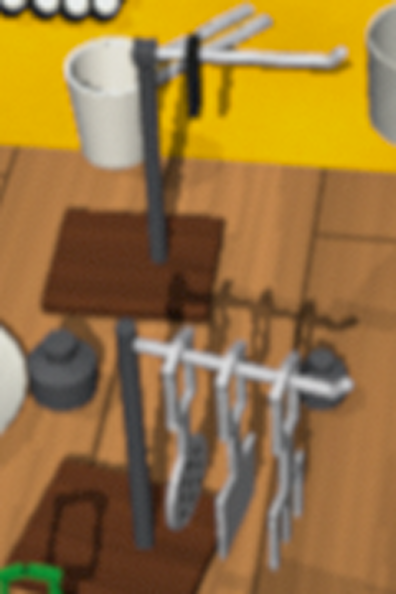

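View pics/crop2.png

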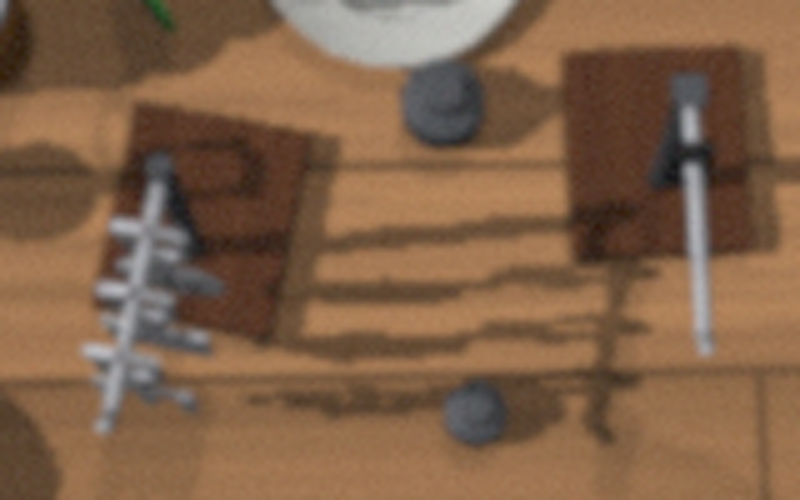

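```bash
cat >> h.py <<'E'
from scipy.spatial.transform import Rotation as R
def go(x,y,z,yaw):
    """tool-frame shift (mm) and rotvec (deg) from measured pose to a tool-down pose; yaw of tool x in deg"""
    s=r.get_state(); A=R.from_quat(s['eef_rot'])
    B=R.from_euler('z',yaw,degrees=True)*R.from_rotvec([np.pi,0,0])
    d=A.inv().apply(np.array([x,y,z])-s['tool_pos'])*1000
    print('shift',d.round(1),'turn',np.degrees((A.inv()*B).as_rotvec()).round(1),'tcp',s['tool_pos'].round(4),'F',s['contact_force'].round(2),'t',round(s['clock'],2))
FULL=(0.610,0.154,-11.8); SPARE=(0.649,-0.1265,1.5)
def loc(h,lx,ly=0):
    a=np.radians(h[2]); return np.array([h[0]+lx*np.cos(a)-ly*np.sin(a),h[1]+lx*np.sin(a)+ly*np.cos(a)])
E
python3 - <<'E'
from h import *
for n in('top','side'):
    s=dict(np.load(n+'0.npz')); W=cloud(s)
    for nm,h in(('full',FULL),('spare',SPARE)):
        a=np.radians(h[2]); d=W[...,:2]-np.array(h[:2]); lx=d[...,0]*np.cos(a)+d[...,1]*np.sin(a); ly=-d[...,0]*np.sin(a)+d[...,1]*np.cos(a); z=W[...,2]
        print(n,nm)
        for x0 in np.arange(-0.15,0.01,0.005):
            m=(abs(lx-x0-.0025)<.0025)&(abs(ly)<.03)&(z>.18)&(z<.25)
            if m.sum()>2: print('  %.0f n%d ly %.1f/%.1f/%.1f z %.0f/%.0f/%.0f'%(x0*1e3,m.sum(),*(np.percentile(ly[m],[2,50,98])*1e3),*(np.percentile(z[m],[2,50,98])*1e3)))
go(0.165,-0.603,0.33,15.3); 
go(0.45,-0.2,0.33,0); go(*loc(FULL,-.102),.33,-11.8)
E
```

```text
top full
  -140 n7 ly -3.6/-0.4/3.2 z 215/220/225
  -135 n6 ly -3.4/-0.5/2.2 z 215/216/217
  -130 n5 ly -3.6/0.4/3.2 z 209/213/215
  -125 n6 ly -3.3/-0.7/2.2 z 208/211/215
  -120 n5 ly -2.9/0.2/2.2 z 208/214/217
  -115 n7 ly -4.6/-0.4/3.3 z 208/213/217
  -110 n6 ly -2.8/-0.6/2.5 z 211/213/216
  -105 n37 ly -17.9/0.6/17.9 z 181/213/223
  -100 n18 ly -19.2/-1.1/17.4 z 198/215/222
  -95 n7 ly -2.6/0.2/3.2 z 211/213/217
  -90 n5 ly -4.2/-1.2/1.3 z 212/213/216
  -85 n5 ly -3.4/-0.7/2.3 z 212/214/216
  -80 n6 ly -1.8/0.6/3.2 z 211/212/216
  -75 n7 ly -10.8/-1.7/1.8 z 209/214/219
  -70 n40 ly -19.0/2.4/18.7 z 187/213/221
  -65 n13 ly -16.7/-1.2/18.8 z 191/216/222
  -60 n4 ly -2.9/-1.0/2.0 z 209/209/214
  -55 n7 ly -4.2/-0.1/3.2 z 210/213/216
  -50 n6 ly -4.0/-1.4/1.6 z 214/215/217
  -45 n6 ly -2.6/0.5/3.3 z 206/211/217
  -40 n19 ly -17.1/1.7/17.4 z 190/212/222
  -35 n33 ly -19.6/-3.9/18.4 z 191/216/223
  -30 n8 ly -14.3/2.6/15.1 z 206/215/219
  -25 n5 ly -3.6/-1.3/2.1 z 209/210/212
  -20 n5 ly -2.6/0.3/2.6 z 209/213/214
  -15 n7 ly -4.0/-1.3/3.6 z 209/211/217
  -10 n6 ly -3.6/0.4/2.5 z 211/
[... 3443 characters left out ...]
9/12.1/17.2 z 182/214/230
  -35 n33 ly -7.8/11.8/16.0 z 182/210/228
  -30 n7 ly 3.4/6.7/8.5 z 216/219/223
  -25 n7 ly -1.6/5.7/7.8 z 215/218/220
  -20 n6 ly 2.6/5.0/8.8 z 217/217/220
  -15 n7 ly 4.3/5.9/8.3 z 212/218/223
  -10 n34 ly -3.8/5.8/14.6 z 181/212/224
  -5 n40 ly -3.7/8.7/14.3 z 182/205/225
  0 n34 ly -2.2/8.3/15.0 z 182/215/224
  5 n4 ly 0.6/4.4/6.1 z 217/223/224
shift [  0.2   0.6 -92. ] turn [-0.1  0.  -0. ] tcp [ 0.1646 -0.6024  0.238 ] F [ 0.68  0.51 -1.  ] t 0.1
shift [ 381.4 -313.   -91.5] turn [-0.1  0.  15.3] tcp [ 0.1646 -0.6024  0.238 ] F [ 0.68  0.51 -1.  ] t 0.1
shift [ 538.3 -658.7  -91. ] turn [-0.1  0.  27.1] tcp [ 0.1646 -0.6024  0.238 ] F [ 0.68  0.51 -1.  ] t 0.1
```

move_arm([
  [0, 0, -45, 0, 0, 0, 0],
  [0, 0, -92, 0, 0, 0, 0],
], newtons=12)

```text
clock: 0.35
tool_pos: [0.1645, -0.6022, 0.3308]
eef_rot: [0.991, 0.133, -0.0, -0.001]
contact_force: [-0.3, -0.3, -0.9]
opening: 0.999
finger_force: 0.0
```

move_arm([
  [47, -39, 0, 0, 0, 0, 0],
  [95, -78, 0, 0, 0, 0, 0],
  [143, -117, 0, 0, 0, 0, 0],
  [190, -156, 0, 0, 0, 0, 0],
  [238, -196, 0, 0, 0, 0, 0],
])

```text
clock: 0.98
tool_pos: [0.3434, -0.3493, 0.3306]
eef_rot: [0.991, 0.133, -0.0, -0.0]
contact_force: [1.1, -0.7, 0.3]
opening: 1.002
finger_force: 0.0
```

move_arm([
  [47, -39, 0, 0, 0, 0, 0],
  [95, -78, 0, 0, 0, 0, 0],
  [143, -117, 0, 0, 0, 0, 0],
  [165, -166, 0, 0, 0, 0, 0],
  [188, -216, 0, 0, 0, 0, 0],
])

```text
clock: 1.6
tool_pos: [0.4672, -0.0914, 0.3304]
eef_rot: [0.991, 0.133, -0.0, -0.0]
contact_force: [0.3, 0.6, 0.5]
opening: 1.003
finger_force: 0.0
```

move_arm([
  [22, -50, 0, 0, 0, 6, 0.3],
  [45, -100, 0, 0, 0, 12, 0.3],
  [67, -148, 0, 0, 0, 18, 0.3],
  [90, -198, 0, 0, 0, 24, 0.3],
  [112, -247, 0, 0, 0, 27, 0.3],
])

```text
clock: 2.22
tool_pos: [0.5099, 0.1763, 0.3304]
eef_rot: [0.995, -0.103, -0.0, 0.0]
contact_force: [1.0, -0.6, -0.3]
opening: 0.703
finger_force: 0.0
```

```bash
sed -i 's/^FULL=.*/FULL=(0.609,0.1555,-11.8); SPARE=(0.648,-0.125,1.7)/' h.py && python3 - <<'E'
from h import *
go(*loc(FULL,-.103),.181,-11.8); print(r.get_state()['q'].round(2))
E
```

```text
shift [ -1.7  -0.  149.4] turn [ 0.  0. -0.] tcp [0.5099 0.1763 0.3304] F [ 0.98 -0.6  -0.27] t 2.23
[-0.29  0.47 -0.19  1.7   0.11  0.99 -2.3 ]
```

move_arm([
  [-2, 0, 50, 0, 0, 0, 0.3],
  [-2, 0, 100, 0, 0, 0, 0.3],
  [-2, 0, 135, 0, 0, 0, 0.3],
  [-2, 0, 149, 0, 0, 0, 0.3],
  [-2, 0, 149, 0, 0, 0, 0.3],
])

```text
clock: 2.85
tool_pos: [0.5079, 0.175, 0.1814]
eef_rot: [0.995, -0.102, -0.0, 0.0]
contact_force: [0.2, 0.2, 1.0]
opening: 0.7
finger_force: 0.0
```

```bash
python3 - <<'E'
from h import *
go(*loc(FULL,-.103),.181,-11.8)
s=snap('side'); save(s,'grasp1.png',(230,200,390,320),5); print(proj(s,[[*loc(FULL,-.103),.2]])-[230,200])
E
```

```text
shift [-0.  -1.6  0.4] turn [0.  0.1 0.1] tcp [0.5079 0.175  0.1814] F [0.21 0.2  1.05] t 2.85
[[86.83097879 77.77778734]]
```

View pics/grasp1.png

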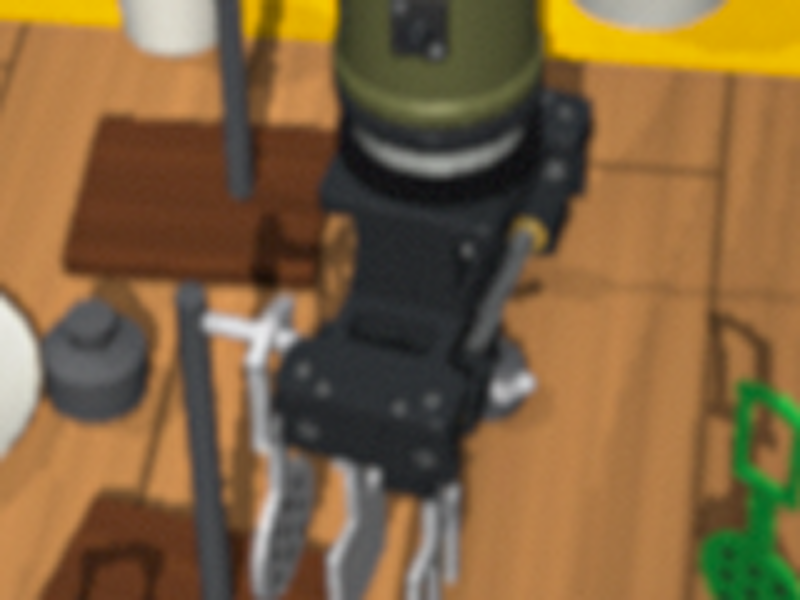

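The gripper straddles the front loop (fork) at about (370,400), with the fork's tines below it at (440,540). I'll close now.

move_arm([
  [0, -1, 0, 0, 0, 0, 0.45],
  [0, -1, 0, 0, 0, 0, 0.55],
  [0, -1, 0, 0, 0, 0, 0.7],
  [0, -1, 0, 0, 0, 0, 0.8],
  [0, -1, 0, 0, 0, 0, 0.8],
], newtons=15)

```text
clock: 3.52
tool_pos: [0.5085, 0.1758, 0.1822]
eef_rot: [0.995, -0.102, 0.0, 0.0]
contact_force: [-0.3, -1.4, 5.3]
opening: 0.408
finger_force: 15.0
```

move_arm([
  [0, 0, -3, 0, 0, 0, 0.8],
  [0, 0, -10, 0, 0, 0, 0.8],
  [0, 0, -18, 0, 0, 0, 0.8],
  [0, 0, -24, 0, 0, 0, 0.8],
  [0, 0, -24, 0, 0, 0, 0.8],
])

```text
clock: 4.15
tool_pos: [0.5086, 0.1762, 0.2063]
eef_rot: [0.995, -0.102, 0.001, -0.0]
contact_force: [-0.4, -0.3, -2.0]
opening: 0.408
finger_force: 15.0
```

move_arm([
  [-12, 0, 0, 0, 0, 0, 0.8],
  [-30, 0, 0, 0, 0, 0, 0.8],
  [-50, 0, 0, 0, 0, 0, 0.8],
  [-70, 0, 0, 0, 0, 0, 0.8],
  [-78, 0, 0, 0, 0, 0, 0.8],
])

```text
clock: 4.78
tool_pos: [0.4299, 0.1921, 0.2056]
eef_rot: [0.995, -0.101, -0.001, 0.0]
contact_force: [-0.1, 0.4, -0.6]
opening: 0.408
finger_force: 15.0
```

```bash
python3 - <<'E'
from h import *
go(*loc(SPARE,-.185),.217+.004-.009,1.7)
s=snap('side'); save(s,'lift1.png',(200,130,440,310),3.3)
W=cloud(s); a=np.radians(-11.8); t=r.get_state()['tool_pos']
m=(abs(W[...,0]-t[0])<.05)&(abs(W[...,1]-t[1])<.05)&(W[...,2]<t[2]-.01)&(W[...,2]>.03); P=W[m]
for z in np.arange(.05,.21,.02):
    q=P[(P[:,2]>z)&(P[:,2]<z+.02)]
    if len(q): print(z.round(2),len(q),(np.median(q,0)-t).round(3))
E
```

```text
shift [ 97.4 309.3  -6.3] turn [  0.    0.1 -13.3] tcp [0.4299 0.1921 0.2056] F [-0.11  0.42 -0.63] t 4.78
0.07 17 [ 0.001  0.005 -0.118]
0.09 49 [ 0.002  0.004 -0.105]
0.11 48 [ 0.002  0.006 -0.086]
0.13 57 [ 0.002  0.007 -0.067]
0.15 25 [ 0.001  0.005 -0.047]
0.17 11 [ 0.003  0.016 -0.02 ]
0.19 2 [ 0.005  0.02  -0.015]
```

View pics/lift1.png

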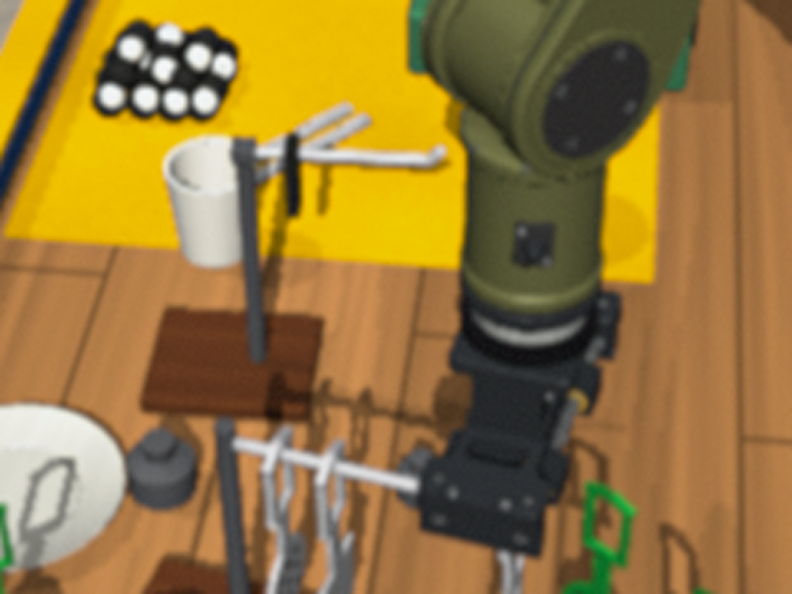

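The fork is out of the hook and hangs straight in the gripper at (510,570), clear of the full hook's tip at (415,485). The spare hook, with its plate at (292,175), is free.

move_arm([
  [10, 32, -7, 0, 0, 0, 0.8],
  [27, 85, -7, 0, 0, 0, 0.8],
  [45, 143, -7, 0, 0, 0, 0.8],
  [62, 200, -7, 0, 0, 0, 0.8],
  [78, 247, -7, 0, 0, 0, 0.8],
])

```text
clock: 5.45
tool_pos: [0.4584, -0.0688, 0.2127]
eef_rot: [0.995, -0.103, 0.0, 0.0]
contact_force: [0.4, -0.1, -0.9]
opening: 0.406
finger_force: 15.0
```

move_arm([
  [12, 40, 0, 0, 0, -6, 0.8],
  [19, 58, 0, 0, 0, -11, 0.8],
  [19, 62, 0, 0, 0, -13.4, 0.8],
  [19, 62, 0, 0, 0, -13.4, 0.8],
])

```text
clock: 5.95
tool_pos: [0.4642, -0.1313, 0.2126]
eef_rot: [1.0, 0.014, 0.0, 0.0]
contact_force: [-0.8, -0.9, -1.0]
opening: 0.407
finger_force: 15.0
```

```bash
python3 - <<'E'
from h import *
go(*loc(SPARE,-.055),.213,1.7)
s=snap('top'); W=cloud(s); t=r.get_state()['tool_pos']
# bar line in current view
m=(W[...,2]>.21)&(W[...,2]<.235)&(W[...,0]>.515)&(W[...,0]<.6)&(abs(W[...,1]+.125)<.03); P=W[m]; f=np.polyfit(P[:,0],P[:,1],1); print('bar',len(P),f, np.polyval(f,.52))
s=snap('side'); W=cloud(s)
m=(W[...,2]>.205)&(W[...,2]<.235)&(W[...,0]>.515)&(W[...,0]<.6)&(abs(W[...,1]+.125)<.03); P=W[m]; f=np.polyfit(P[:,0],P[:,1],1); print('bar',len(P),f, np.polyval(f,.52),np.median(P[:,2]))
m=(abs(W[...,0]-t[0])<.05)&(abs(W[...,1]-t[1])<.05)&(W[...,2]<t[2]-.01)&(W[...,2]>.03); P=W[m]
for z in np.arange(.05,.21,.02):
    q=P[(P[:,2]>z)&(P[:,2]<z+.02)]
    if len(q): print(z.round(2),len(q),(np.median(q,0)-t).round(3))
E
```

```text
shift [128.9  -1.2  -0.4] turn [ 0.  -0.  -0.1] tcp [ 0.4642 -0.1313  0.2126] F [-0.81 -0.87 -0.95] t 5.95
bar 25 [ 0.1314454  -0.20594501] -0.13759339681282512
bar 124 [ 0.03466302 -0.14345733] -0.12543256229213118 0.21721626927062415
0.07 2 [ 0.001  0.029 -0.124]
0.09 16 [ 0.     0.029 -0.112]
0.11 14 [ 0.     0.03  -0.093]
0.13 24 [ 0.001  0.024 -0.069]
0.15 17 [ 0.001  0.009 -0.052]
0.17 9 [ 0.001  0.011 -0.036]
0.19 13 [ 0.001  0.02  -0.017]
```

move_arm([
  [15, -1, 0, 0, 0, 0, 0.8],
  [30, -1, 0, 0, 0, 0, 0.8],
  [44, -1, 0, 0, 0, 0, 0.8],
  [58, -1, 0, 0, 0, 0, 0.8],
  [65, -1, 0, 0, 0, 0, 0.8],
])

```text
clock: 6.68
tool_pos: [0.5299, -0.1267, 0.2127]
eef_rot: [1.0, 0.015, 0.0, -0.0]
contact_force: [-0.2, 0.6, -1.2]
opening: 0.407
finger_force: 15.0
```

move_arm([
  [15, 1, 0, 0, 0, 0, 0.8],
  [32, 2, 0, 0, 0, 0, 0.8],
  [42, 2, 0, 0, 0, 0, 0.8],
  [42, 2, 10, 0, 0, 0, 0.8],
  [42, 2, 18, 0, 0, 0, 0.8],
])

```text
clock: 7.3
tool_pos: [0.5699, -0.1282, 0.1937]
eef_rot: [1.0, 0.015, -0.001, 0.0]
contact_force: [-0.8, 0.6, -2.0]
opening: 0.404
finger_force: 15.0
```

move_arm([
  [0, 0, 2, 0, 0, 0, 0.8],
  [0, 0, 3, 0, 0, 0, 0.8],
  [0, 0, 3, 0, 0, 0, 0.8],
])

```text
clock: 7.68
tool_pos: [0.5711, -0.1283, 0.1918]
eef_rot: [1.0, 0.015, 0.0, 0.0]
contact_force: [0.2, -0.8, -1.8]
opening: 0.406
finger_force: 15.0
```

move_arm([
  [0, 0, 1.5, 0, 0, 0, 0.8],
  [0, 0, 1.5, 0, 0, 0, 0.8],
])

```text
clock: 7.92
tool_pos: [0.5711, -0.1283, 0.1903]
eef_rot: [1.0, 0.015, 0.0, 0.0]
contact_force: [-0.2, 0.2, -1.0]
opening: 0.405
finger_force: 15.0
```

move_arm([
  [0, 0, 1, 0, 0, 0, 0.8],
  [0, 0, 1, 0, 0, 0, 0.8],
])

```text
clock: 8.18
tool_pos: [0.5712, -0.1283, 0.1893]
eef_rot: [1.0, 0.015, 0.0, 0.0]
contact_force: [0.6, 0.5, -0.3]
opening: 0.407
finger_force: 15.0
```

move_arm([
  [0, 0, 1, 0, 0, 0, 0.8],
  [0, 0, 1, 0, 0, 0, 0.8],
])

```text
clock: 8.43
tool_pos: [0.5713, -0.1283, 0.1884]
eef_rot: [1.0, 0.015, 0.0, 0.0]
contact_force: [-1.4, -0.3, 1.7]
opening: 0.404
finger_force: 15.0
```

```bash
python3 - <<'E'
from h import *
s=snap('side');print(r.get_state()['contact_force'].round(1)); s=snap('side');print(r.get_state()['contact_force'].round(1))
W=cloud(s);m=(W[...,2]>.205)&(W[...,2]<.235)&(W[...,0]>.515)&(W[...,0]<.545)&(abs(W[...,1]+.125)<.03); P=W[m]; print(np.median(P,0))
E
```

```text
[1.2 0.7 1.1]
[-0.5  0.3  0.6]
[ 0.52777989 -0.12507969  0.21666882]
```

move_arm([
  [8, 0, 0, 0, 0, 0, 0.8],
  [18, 0, 0, 0, 0, 0, 0.8],
  [24, 0, 0, 0, 0, 0, 0.8],
  [28, 0, 0, 0, 0, 0, 0.8],
  [32, 0, 0, 0, 0, 0, 0.8],
])

```text
clock: 9.15
tool_pos: [0.603, -0.1276, 0.1882]
eef_rot: [1.0, 0.015, -0.0, 0.0]
contact_force: [-3.4, -0.7, 2.9]
opening: 0.409
finger_force: 15.0
```

move_arm([
  [4, 0, 0, 0, 0, 0, 0.8],
  [8, 0, 0, 0, 0, 0, 0.8],
  [11, 0, 0, 0, 0, 0, 0.8],
  [13, 0, 0, 0, 0, 0, 0.8],
  [13, 0, 0, 0, 0, 0, 0.8],
])

```text
clock: 9.78
tool_pos: [0.6151, -0.1273, 0.1881]
eef_rot: [1.0, 0.015, -0.001, 0.0]
contact_force: [-5.3, -2.3, 4.3]
opening: 0.404
finger_force: 15.0
```

```bash
python3 - <<'E'
from h import *
for n in('side','top','side'):
    s=snap(n);print(r.get_state()['contact_force'].round(1))
save(s,'push1.png',(230,150,350,250),5)
W=cloud(s);t=r.get_state()['tool_pos'];m=(W[...,2]>.06)&(W[...,2]<.16)&(abs(W[...,0]-t[0])<.05)&(abs(W[...,1]+.125)<.04);P=W[m]
for z in np.arange(.05,.17,.02):
    q=P[(P[:,2]>z)&(P[:,2]<z+.02)]
    if len(q): print(z.round(2),len(q),(np.median(q,0)-t).round(3))
print(t)
E
```

```text
[-4.9 -1.8  3.6]
[-5.2 -2.1  4.3]
[-3.8 -1.5  5. ]
0.05 24 [ 0.028  0.009 -0.122]
0.07 63 [ 0.025  0.008 -0.107]
0.09 61 [ 0.003  0.009 -0.09 ]
0.11 75 [ 0.004  0.008 -0.069]
0.13 49 [ 0.027  0.009 -0.05 ]
0.15 23 [ 0.031  0.01  -0.034]
[ 0.61505769 -0.12731132  0.18812782]
```

View pics/push1.png

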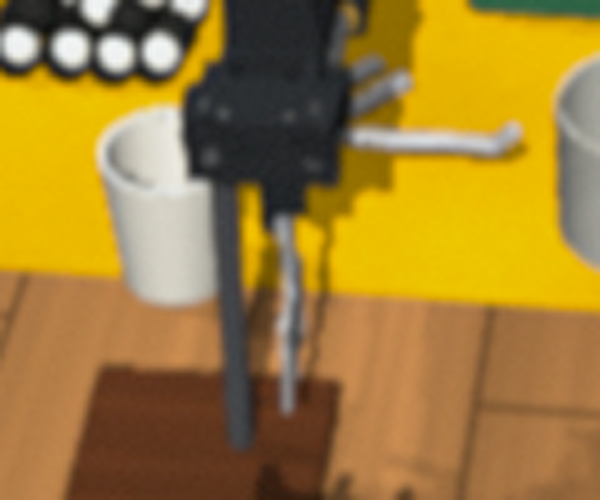

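The fork hangs vertical on the spare bar at about (288,310), with the gripper close to the post at (225,150). The push isn't home yet.

move_arm([
  [0, 0, -0.7, 0, 0, 0, 0.8],
  [2, 0, -0.7, 0, 0, 0, 0.8],
  [4, 0, -0.7, 0, 0, 0, 0.8],
  [5, 0, -0.7, 0, 0, 0, 0.8],
  [5, 0, -0.7, 0, 0, 0, 0.8],
])

```text
clock: 10.55
tool_pos: [0.6197, -0.1272, 0.1885]
eef_rot: [1.0, 0.015, -0.002, 0.0]
contact_force: [-4.5, -2.5, 3.2]
opening: 0.408
finger_force: 15.0
```

move_arm([
  [1, 0, 0, 0, 0, 0, 0.8],
  [2, 0, 0, 0, 0, 0, 0.8],
  [3, 0, 0, 0, 0, 0, 0.8],
  [3, 0, 0, 0, 0, 0, 0.8],
])

```text
clock: 11.05
tool_pos: [0.6227, -0.1272, 0.1885]
eef_rot: [1.0, 0.015, -0.002, 0.0]
contact_force: [-6.5, -2.1, 3.6]
opening: 0.407
finger_force: 15.0
```

move_arm([
  [1, 0, 0, 0, 0, 0, 0.8],
  [1, 0, 0, 0, 0, 0, 0.8],
  [1, 0, 0, 0, 0, 0, 0.8],
])

```text
clock: 11.42
tool_pos: [0.6237, -0.1272, 0.1885]
eef_rot: [1.0, 0.015, -0.002, 0.0]
contact_force: [-6.2, -1.5, 4.0]
opening: 0.405
finger_force: 15.0
```

```bash
python3 - <<'E'
from h import *
F=[]
for n in range(4):
    s=snap('side' if n%2 else 'top');F.append(r.get_state()['contact_force'])
    W=cloud(s);t=r.get_state()['tool_pos']
    m=(W[...,2]>.165)&(W[...,2]<.24)&(W[...,0]>.57)&(W[...,0]<.7)&(abs(W[...,1]+.125)<.014); P=W[m]
    dark=s['frame'][m].max(1)
    mm=(W[...,2]>.17)&(W[...,2]<.235)&(W[...,0]>.6)&(W[...,0]<.665)&(abs(W[...,1]+.125)<.014)
    print(np.histogram(W[mm][:,0],bins=np.arange(.6,.666,.005))[0], np.percentile(W[...,0][(W[...,2]>.205)&(W[...,2]<.235)&(W[...,0]<.56)&(W[...,0]>.48)&(abs(W[...,1]+.127)<.012)],[1]))
print(np.mean(F,0).round(2),t)
E
```

```text
[6 3 0 0 0 0 0 0 0 0 0 0 0] [0.5080016]
[ 0  0  0  0  0  1  1  7 14 10  7  0  0] [0.50714454]
[6 3 0 0 0 0 0 0 0 0 0 0 0] [0.50845632]
[ 0  0  0  0  0  0  1  6 14 11  6  0  0] [0.50671293]
[-5.16 -1.61  2.7 ] [ 0.62369553 -0.12713275  0.18852686]
```

move_arm([
  [1, 0, 0, 0, 0, 0, 0.8],
  [1, 0, 0, 0, 0, 0, 0.8],
  [1, 0, 0, 0, 0, 0, 0.8],
])

```text
clock: 12.0
tool_pos: [0.6246, -0.1271, 0.1885]
eef_rot: [1.0, 0.015, -0.002, 0.0]
contact_force: [-5.3, -1.8, 3.0]
opening: 0.402
finger_force: 15.0
```

move_arm([
  [1, 0, 0, 0, 0, 0, 0.8],
  [1, 0, 0, 0, 0, 0, 0.8],
  [1, 0, 0, 0, 0, 0, 0.8],
])

```text
clock: 12.38
tool_pos: [0.6257, -0.1271, 0.1885]
eef_rot: [1.0, 0.015, -0.002, 0.0]
contact_force: [-5.1, -1.5, 2.6]
opening: 0.408
finger_force: 15.0
```

move_arm([
  [1, 0, 0, 0, 0, 0, 0.8],
  [1, 0, 0, 0, 0, 0, 0.8],
  [1, 0, 0, 0, 0, 0, 0.8],
])

```text
clock: 12.75
tool_pos: [0.6267, -0.1271, 0.1885]
eef_rot: [1.0, 0.015, -0.002, 0.0]
contact_force: [-4.7, -2.3, 2.6]
opening: 0.404
finger_force: 15.0
```

move_arm([
  [1, 0, 0, 0, 0, 0, 0.8],
  [1, 0, 0, 0, 0, 0, 0.8],
  [1, 0, 0, 0, 0, 0, 0.8],
])

```text
clock: 13.12
tool_pos: [0.6276, -0.127, 0.1885]
eef_rot: [1.0, 0.015, -0.002, 0.0]
contact_force: [-5.7, -1.9, 3.7]
opening: 0.407
finger_force: 15.0
```

```bash
python3 - <<'E'
from h import *
F=[]
for n in range(2):
    s=snap('side');F.append(r.get_state()['contact_force'])
W=cloud(s);t=r.get_state()['tool_pos']
m=(W[...,2]>.05)&(W[...,2]<.18)&(abs(W[...,0]-t[0])<.05)&(abs(W[...,1]+.125)<.04);P=W[m]
for z in np.arange(.05,.18,.01):
    q=P[(P[:,2]>z)&(P[:,2]<z+.01)]; print(z.round(2),np.histogram(q[:,0]-t[0],bins=np.arange(-.012,.04,.004))[0])
print(np.mean(F,0),t, np.percentile(W[...,0][(W[...,2]>.205)&(W[...,2]<.235)&(W[...,0]<.56)&(W[...,0]>.48)&(abs(W[...,1]+.127)<.012)],[1]))
E
```

```text
0.05 [0 0 0 0 0 0 3 4 5 3 0 0]
0.06 [0 0 2 3 0 0 6 5 3 2 0 0]
0.07 [ 0  0  4 12  0  0  7  3  4  2  0  0]
0.08 [ 0  0  7 12  0  0  6  7  4  3  0  0]
0.09 [ 0  0  1 13  0  0  6  6  4  1  0  0]
0.1 [ 0  0  5 14  0  0  3  3  5  1  0  0]
0.11 [ 0  0  6 10  0  0  8  5  6  1  0  0]
0.12 [ 0  0  8 10  0  0  7  4  5  3  0  0]
0.13 [0 0 5 3 0 0 6 7 3 2 0 0]
0.14 [0 0 3 4 1 0 6 4 5 1 0 0]
0.15 [0 0 2 4 0 0 6 6 7 1 0 0]
0.16 [0 0 4 2 3 2 4 6 3 3 0 0]
0.17 [0 0 3 4 2 3 1 7 2 4 0 0]
[-5.00021894 -2.60809335  3.73673095] [ 0.62760132 -0.12709096  0.18853869] [0.50704163]
```

move_arm([
  [1, 0, 0, 0, 0, 0, 0.8],
  [1, 0, 0, 0, 0, 0, 0.8],
  [1, 0, 0, 0, 0, 0, 0.8],
])

```text
clock: 13.6
tool_pos: [0.628, -0.1271, 0.1884]
eef_rot: [1.0, 0.015, -0.002, 0.0]
contact_force: [-7.4, -2.0, 3.6]
opening: 0.404
finger_force: 15.0
```

move_arm([
  [0.7, 0, 0, 0, 0, 0, 0.8],
  [0.7, 0, 0, 0, 0, 0, 0.8],
  [0.7, 0, 0, 0, 0, 0, 0.8],
])

```text
clock: 13.98
tool_pos: [0.6283, -0.1271, 0.1883]
eef_rot: [1.0, 0.015, -0.003, 0.0]
contact_force: [-7.5, -2.4, 4.5]
opening: 0.405
finger_force: 15.0
```

move_arm([
  [-0.7, 0, -0.2, 0, 0, 0, 0.8],
  [-1.5, 0, -0.4, 0, 0, 0, 0.8],
  [-2.3, 0, -0.6, 0, 0, 0, 0.8],
  [-2.6, 0, -0.6, 0, 0, 0, 0.8],
  [-2.6, 0, -0.6, 0, 0, 0, 0.8],
])

```text
clock: 14.6
tool_pos: [0.6273, -0.1271, 0.189]
eef_rot: [1.0, 0.015, -0.001, 0.0]
contact_force: [-4.4, -2.4, 1.6]
opening: 0.407
finger_force: 15.0
```

```bash
cat >> h.py <<'E'
def force(k=4):
    F=[]
    for i in range(k):
        s=snap('side' if i%2 else 'top'); F.append(r.get_state()['contact_force'])
    st=r.get_state(); print('F',np.mean(F,0).round(2),'tcp',st['tool_pos'].round(4),'t',round(st['clock'],2))
E
python3 -c "
from h import *
force(6)"
```

```text
F [-4.9  -2.49  0.9 ] tcp [ 0.6273 -0.1271  0.189 ] t 14.9
```

move_arm([
  [-0.7, 0, 0, 0, 0, 0, 0.8],
  [-1.4, 0, 0, 0, 0, 0, 0.8],
  [-1.4, 0, 0, 0, 0, 0, 0.8],
  [-1.4, 0, 0, 0, 0, 0, 0.8],
])

```text
clock: 15.4
tool_pos: [0.6268, -0.1269, 0.1894]
eef_rot: [1.0, 0.015, -0.0, 0.0]
contact_force: [-2.1, -3.3, -0.2]
opening: 0.409
finger_force: 15.0
```

```bash
python3 -c "
from h import *
force(6)"
```

```text
F [-3.17 -3.36 -0.88] tcp [ 0.6268 -0.1266  0.1895] t 15.7
```

move_arm([
  [-0.4, 0.6, 0, 0, 0, 0, 0.8],
  [-0.8, 1.2, 0, 0, 0, 0, 0.8],
  [-0.8, 1.2, 0, 0, 0, 0, 0.8],
  [-0.8, 1.2, 0, 0, 0, 0, 0.8],
])

```text
clock: 16.2
tool_pos: [0.6264, -0.1267, 0.1896]
eef_rot: [1.0, 0.015, 0.0, -0.001]
contact_force: [-1.6, 0.3, -1.7]
opening: 0.407
finger_force: 15.0
```

```bash
python3 -c "
from h import *
force(6)"
```

```text
F [-1.78  1.18 -0.1 ] tcp [ 0.6263 -0.1273  0.1896] t 16.5
```

move_arm([
  [-0.4, -0.4, 0, 0, 0, 0, 0.8],
  [-0.4, -0.4, 0, 0, 0, 0, 0.8],
  [-0.4, -0.4, 0, 0, 0, 0, 0.8],
])

```text
clock: 16.88
tool_pos: [0.6259, -0.1277, 0.1896]
eef_rot: [1.0, 0.015, 0.0, 0.0]
contact_force: [-0.6, 0.8, -0.6]
opening: 0.405
finger_force: 15.0
```

```bash
python3 -c "
from h import *
force(6)"
```

```text
F [-0.53  0.2  -0.73] tcp [ 0.6258 -0.1276  0.1896] t 17.18
```

move_arm([
  [0, 0, 0.3, 0, 0, 0, 0.8],
  [0, 0, 0.3, 0, 0, 0, 0.8],
  [0, 0, 0.3, 0, 0, 0, 0.8],
], newtons=3)

```text
clock: 17.55
tool_pos: [0.6258, -0.1276, 0.1893]
eef_rot: [1.0, 0.015, 0.0, 0.0]
contact_force: [0.0, -0.5, -0.3]
opening: 0.411
finger_force: 3.0
```

move_arm([
  [0, 0, 0, 0, 0, 0, 0.55],
  [0, 0, 0, 0, 0, 0, 0.45],
  [0, 0, 0, 0, 0, 0, 0.35],
  [0, 0, 0, 0, 0, 0, 0.3],
])

```text
clock: 18.05
tool_pos: [0.6257, -0.1274, 0.1892]
eef_rot: [1.0, 0.015, 0.0, 0.0]
contact_force: [0.1, 0.2, -0.2]
opening: 0.696
finger_force: 0.0
```

```bash
python3 - <<'E'
from h import *
force(2)
s=snap('side'); W=cloud(s);t=r.get_state()['tool_pos']
m=(W[...,2]>.05)&(W[...,2]<.18)&(abs(W[...,0]-t[0])<.05)&(abs(W[...,1]+.125)<.04);P=W[m]
for z in np.arange(.05,.18,.02):
    q=P[(P[:,2]>z)&(P[:,2]<z+.02)]; print(z.round(2),np.histogram(q[:,0]-t[0],bins=np.arange(-.016,.04,.004))[0])
E
```

```text
F [ 0.62 -0.43 -0.02] tcp [ 0.6256 -0.1275  0.1892] t 18.15
0.05 [ 0  0  0  2  3  0  0  4  7 11  5  1  0]
0.07 [ 0  0  0 11 20  0  0  7 11  9  7  0  0]
0.09 [ 0  0  0 10 20  0  0  4 11 12  7  0  0]
0.11 [ 0  0  0 19 19  0  0  7 12 10  8  0  0]
0.13 [ 0  0  0  7 12  0  0  6 10 10  8  0  0]
0.15 [ 0  0  0  3  4  0  0  1 14 10  8  2  0]
0.17 [0 0 0 1 0 0 0 0 8 6 3 0 0]
```

move_arm([
  [0, 0, -20, 0, 0, 0, 0.3],
  [0, 0, -60, 0, 0, 0, 0.3],
  [0, 0, -115, 0, 0, 0, 0.3],
  [0, 0, -140, 0, 0, 0, 0.3],
  [0, 0, -140, 0, 0, 0, 0.3],
])

```text
clock: 18.82
tool_pos: [0.6268, -0.1274, 0.3314]
eef_rot: [1.0, 0.015, 0.002, 0.0]
contact_force: [0.7, -0.1, -0.7]
opening: 0.698
finger_force: 0.0
```

```bash
python3 - <<'E'
from h import *
s=snap('top'); W=cloud(s)
d=lambda h:(lambda a,q:(q[...,0]*np.cos(a)+q[...,1]*np.sin(a),-q[...,0]*np.sin(a)+q[...,1]*np.cos(a)))(np.radians(h[2]),W[...,:2]-np.array(h[:2]))
for h,nm in((FULL,'full'),(SPARE,'spare')):
    lx,ly=d(h)
    m=(abs(ly)>.009)&(abs(ly)<.022)&(W[...,2]>.195)&(W[...,2]<.24)&(lx>-.15)&(lx<.02)
    print(nm,np.histogram(lx[m],bins=np.arange(-.12,.02,.004)),[ (a.round(4)) for a in (np.median(ly[m]),)])
save(s,'top1.png',(230,180,410,290),4.4)
go(*loc(FULL,-.069),.33,-11.8)
E
```

```text
full (array([ 0,  0,  0,  0,  0,  0,  0,  0,  0,  0,  0,  0,  2, 18,  7,  0,  0,
        0,  0,  0,  0, 16, 10,  2,  0,  0,  0,  0,  0,  0,  0,  0,  0,  0]), array([-1.20000000e-01, -1.16000000e-01, -1.12000000e-01, -1.08000000e-01,
       -1.04000000e-01, -1.00000000e-01, -9.60000000e-02, -9.20000000e-02,
       -8.80000000e-02, -8.40000000e-02, -8.00000000e-02, -7.60000000e-02,
       -7.20000000e-02, -6.80000000e-02, -6.40000000e-02, -6.00000000e-02,
       -5.60000000e-02, -5.20000000e-02, -4.80000000e-02, -4.40000000e-02,
       -4.00000000e-02, -3.60000000e-02, -3.20000000e-02, -2.80000000e-02,
       -2.40000000e-02, -2.00000000e-02, -1.60000000e-02, -1.20000000e-02,
       -8.00000000e-03, -4.00000000e-03,  1.11022302e-16,  4.00000000e-03,
        8.00000000e-03,  1.20000000e-02,  1.60000000e-02])) [np.float64(-0.0101)]
spare (array([ 0,  0,  0,  0,  0,  0,  0,  0,  0,  0,  0,  0,  0,  0,  0,  0,  0,
        0,  0,  0,  0,  0,  0,  0, 18, 10,  2,  2,  1,  0,  1,  0,  0,  0]), array([-1.20000000e-01, -1.16000000e-01, -1.12000000e-01, -1.08000000e-01,
       -1.04000000e-01, -1.00000000e-01, -9.60000000e-02, -9.20000000e-02,
       -8.80000000e-02, -8.40000000e-02, -8.00000000e-02, -7.60000000e-02,
       -7.20000000e-02, -6.80000000e-02, -6.40000000e-02, -6.00000000e-02,
       -5.60000000e-02, -5.20000000e-02, -4.80000000e-02, -4.40000000e-02,
       -4.00000000e-02, -3.60000000e-02, -3.20000000e-02, -2.80000000e-02,
       -2.40000000e-02, -2.00000000e-02, -1.60000000e-02, -1.20000000e-02,
       -8.00000000e-03, -4.00000000e-03,  1.11022302e-16,  4.00000000e-03,
        8.00000000e-03,  1.20000000e-02,  1.60000000e-02])) [np.float64(-0.0112)]
shift [ -75.4 -299.4   -0.8] turn [ 0.  -0.1 13.5] tcp [ 0.6256 -0.1274  0.3294] F [-0.47 -0.05 -0.06] t 18.88
```

View pics/top1.png

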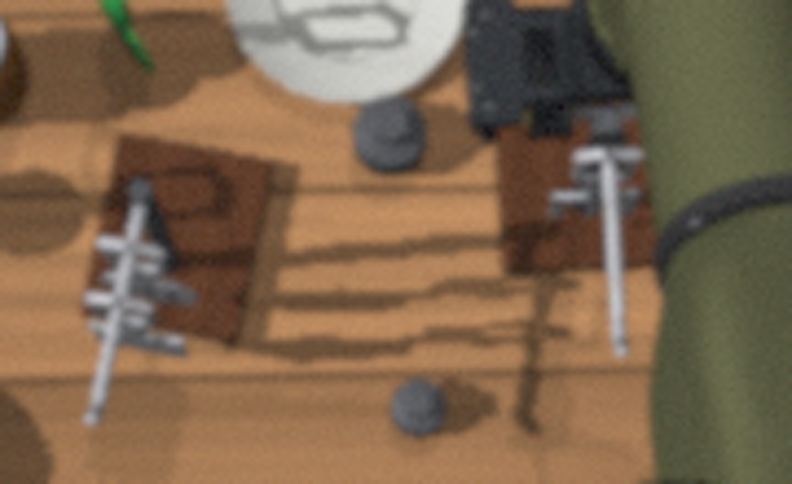

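The fork now hangs tight against the post of the spare hook at (605,155). The turner at (120,300) and the skimmer at (130,245) remain on the full hook.

move_arm([
  [-10, -40, 0, 0, 0, 0, 0.3],
  [-25, -100, 0, 0, 0, 3, 0.3],
  [-40, -160, 0, 0, 0, 7, 0.3],
  [-55, -220, 0, 0, 0, 11, 0.3],
  [-70, -278, 0, 0, 0, 13.5, 0.3],
])

```text
clock: 19.5
tool_pos: [0.5457, 0.1498, 0.3272]
eef_rot: [0.995, -0.104, -0.002, 0.001]
contact_force: [1.4, 0.4, -0.3]
opening: 0.701
finger_force: 0.0
```

move_arm([
  [0, -22, 0, 0, 0, 0, 0.3],
  [0, -22, 0, 0, 0, 0, 0.3],
])

```text
clock: 19.75
tool_pos: [0.5516, 0.1708, 0.3277]
eef_rot: [0.995, -0.101, -0.001, 0.0]
contact_force: [-0.2, -1.3, 0.3]
opening: 0.703
finger_force: 0.0
```

```bash
python3 -c "
from h import *
go(*loc(FULL,-.068),.181,-11.8)"
```

```text
shift [ -8.4   3.1 146.7] turn [0.1 0.1 0.2] tcp [0.5516 0.1708 0.3277] F [-0.19 -1.34  0.35] t 19.75
```

move_arm([
  [-8, 3, 20, 0, 0, 0, 0.3],
  [-8, 3, 70, 0, 0, 0, 0.3],
  [-8, 3, 120, 0, 0, 0, 0.3],
  [-8, 3, 141, 0, 0, 0, 0.3],
  [-8, 3, 146, 0, 0, 0, 0.3],
])

```text
clock: 20.38
tool_pos: [0.5431, 0.165, 0.1811]
eef_rot: [0.995, -0.105, -0.002, 0.002]
contact_force: [0.3, 0.2, 0.5]
opening: 0.702
finger_force: 0.0
```

move_arm([
  [0, 0, 0, 0, 0, 0, 0.3],
  [0, 0, 0, 0, 0, 0, 0.45],
  [0, 0, 0, 0, 0, 0, 0.55],
  [0, 0, 0, 0, 0, 0, 0.65],
  [0, 0, 0, 0, 0, 0, 0.8],
], newtons=5)

```text
clock: 21.0
tool_pos: [0.5438, 0.1684, 0.1838]
eef_rot: [0.995, -0.103, 0.0, 0.0]
contact_force: [-0.6, -1.6, 4.1]
opening: 0.409
finger_force: 5.0
```

```bash
python3 -c "
from h import *
go(*loc(FULL,-.068),.181,-11.8);force(2);print(r.get_state()['opening'])"
```

```text
shift [-1.5 -0.7  2.8] turn [ 0.  -0.1 -0. ] tcp [0.5438 0.1684 0.1838] F [-0.57 -1.61  4.13] t 21.0
F [-0.14 -1.02  4.71] tcp [0.5438 0.1685 0.1837] t 21.1
0.40654902300694945
```

move_arm([
  [0, 1, -3, 0, 0, 0, 0.8],
  [0, 1, -10, 0, 0, 0, 0.8],
  [0, 1, -18, 0, 0, 0, 0.8],
  [0, 1, -25, 0, 0, 0, 0.8],
  [0, 1, -25, 0, 0, 0, 0.8],
], newtons=15)

```text
clock: 21.72
tool_pos: [0.5438, 0.1679, 0.209]
eef_rot: [0.995, -0.103, 0.001, -0.0]
contact_force: [0.3, -0.6, -1.5]
opening: 0.41
finger_force: 15.0
```

move_arm([
  [-12, 0, 0, 0, 0, 0, 0.8],
  [-32, 0, 0, 0, 0, 0, 0.8],
  [-52, 0, 0, 0, 0, 0, 0.8],
  [-70, 0, 0, 0, 0, 0, 0.8],
  [-75, 0, 0, 0, 0, 0, 0.8],
])

```text
clock: 22.35
tool_pos: [0.468, 0.1833, 0.2081]
eef_rot: [0.995, -0.102, -0.001, 0.0]
contact_force: [0.2, 0.3, -1.8]
opening: 0.406
finger_force: 15.0
```

move_arm([
  [-15, 0, 0, 0, 0, 0, 0.8],
  [-32, 0, 0, 0, 0, 0, 0.8],
  [-40, 0, 0, 0, 0, 0, 0.8],
  [-42, 0, 0, 0, 0, 0, 0.8],
])

```text
clock: 22.85
tool_pos: [0.4285, 0.1917, 0.2082]
eef_rot: [0.995, -0.103, 0.0, 0.0]
contact_force: [0.3, -0.9, -0.8]
opening: 0.403
finger_force: 15.0
```

```bash
python3 - <<'E'
from h import *
go(*loc(SPARE,-.185),.213,1.7); force(2)
s=snap('side');W=cloud(s);t=r.get_state()['tool_pos']
m=(abs(W[...,0]-t[0])<.05)&(abs(W[...,1]-t[1])<.05)&(W[...,2]<t[2]-.01)&(W[...,2]>.03); P=W[m]
for z in np.arange(.05,.21,.02):
    q=P[(P[:,2]>z)&(P[:,2]<z+.02)]
    if len(q): print(z.round(2),len(q),(np.median(q,0)-t).round(3),(q.min(0)-t).round(3))
E
```

```text
shift [ 99.6 308.3  -4.7] turn [  0.   -0.  -13.5] tcp [0.4285 0.1917 0.2082] F [ 0.31 -0.85 -0.76] t 22.85
F [-0.44  0.35 -1.55] tcp [0.4291 0.1916 0.2083] t 22.95
0.07 11 [-0.004 -0.003 -0.12 ] [-0.009 -0.028 -0.125]
0.09 55 [-0.001  0.013 -0.109] [-0.009 -0.026 -0.118]
0.11 55 [-0.     0.013 -0.089] [-0.008 -0.023 -0.098]
0.13 68 [ 0.     0.01  -0.067] [-0.009 -0.027 -0.078]
0.15 27 [-0.001  0.007 -0.049] [-0.004 -0.002 -0.058]
0.17 12 [ 0.     0.011 -0.025] [-0.002  0.005 -0.037]
0.19 4 [ 0.001  0.02  -0.015] [-0.     0.019 -0.017]
```

move_arm([
  [10, 32, -5, 0, 0, 0, 0.8],
  [27, 85, -5, 0, 0, 0, 0.8],
  [45, 143, -5, 0, 0, 0, 0.8],
  [63, 200, -5, 0, 0, 0, 0.8],
  [80, 247, -5, 0, 0, 0, 0.8],
])

```text
clock: 23.62
tool_pos: [0.4569, -0.0696, 0.2132]
eef_rot: [0.995, -0.104, 0.0, 0.0]
contact_force: [0.7, 0.3, -1.4]
opening: 0.402
finger_force: 15.0
```

move_arm([
  [12, 40, 0, 0, 0, -6, 0.8],
  [19, 58, 0, 0, 0, -11, 0.8],
  [19, 63, 0, 0, 0, -13.5, 0.8],
  [19, 63, 0, 0, 0, -13.5, 0.8],
])

```text
clock: 24.12
tool_pos: [0.4623, -0.1332, 0.2131]
eef_rot: [1.0, 0.013, 0.0, 0.0]
contact_force: [0.5, -0.5, -0.7]
opening: 0.406
finger_force: 15.0
```

```bash
sed -i 's/SPARE=.*/SPARE=(0.648,-0.127,1.7)/' h.py; python3 -c "
from h import *
go(*loc(SPARE,-.07),.213,1.7);force(2)"
```

```text
shift [ 1.158e+02 -1.000e+00  1.000e-01] turn [ 0.  -0.  -0.2] tcp [ 0.4623 -0.1332  0.2131] F [ 0.49 -0.46 -0.72] t 24.12
F [ 0.08  0.2  -0.32] tcp [ 0.4624 -0.1321  0.2132] t 24.23
```

move_arm([
  [15, 0, 0, 0, 0, 0, 0.8],
  [30, 0, 0, 0, 0, 0, 0.8],
  [44, 0, 0, 0, 0, 0, 0.8],
  [58, 0, 0, 0, 0, 0, 0.8],
  [65, 0, 0, 0, 0, 0, 0.8],
])

```text
clock: 24.85
tool_pos: [0.528, -0.1294, 0.2132]
eef_rot: [1.0, 0.015, 0.0, -0.0]
contact_force: [-0.7, -0.2, -0.5]
opening: 0.406
finger_force: 15.0
```

move_arm([
  [15, 0, 0, 0, 0, 0, 0.8],
  [32, 0, 0, 0, 0, 0, 0.8],
  [45, 0, 0, 0, 0, 0, 0.8],
  [50, 0, 6, 0, 0, 0, 0.8],
  [50, 0, 12, 0, 0, 0, 0.8],
])

```text
clock: 25.48
tool_pos: [0.5768, -0.1286, 0.2006]
eef_rot: [1.0, 0.015, -0.0, 0.0]
contact_force: [-0.4, 0.2, -0.7]
opening: 0.405
finger_force: 15.0
```

```bash
python3 -c "
from h import *
force(6);go(*loc(SPARE,-.07),.189,1.7)"
```

```text
F [-0.39 -0.2  -1.2 ] tcp [ 0.5769 -0.1288  0.2013] t 25.77
shift [ 1.1  0.3 12.3] turn [ 0.  0. -0.] tcp [ 0.5769 -0.1288  0.2013] F [-0.41 -0.08 -0.55] t 25.77
```

move_arm([
  [0, 0.3, 4, 0, 0, 0, 0.8],
  [0, 0.3, 8, 0, 0, 0, 0.8],
  [0, 0.3, 9.5, 0, 0, 0, 0.8],
  [0, 0.3, 9.5, 0, 0, 0, 0.8],
])

```text
clock: 26.28
tool_pos: [0.5771, -0.129, 0.1915]
eef_rot: [1.0, 0.015, -0.0, 0.0]
contact_force: [0.0, -1.1, -1.1]
opening: 0.408
finger_force: 15.0
```

```bash
python3 -c "
from h import *
force(6)"
```

```text
F [-0.08 -0.03 -1.01] tcp [ 0.5773 -0.129   0.1918] t 26.57
```

move_arm([
  [0, 0, 1, 0, 0, 0, 0.8],
  [0, 0, 1, 0, 0, 0, 0.8],
  [0, 0, 1, 0, 0, 0, 0.8],
])

```text
clock: 26.95
tool_pos: [0.5772, -0.129, 0.1907]
eef_rot: [1.0, 0.015, 0.0, 0.0]
contact_force: [0.4, 0.0, -1.6]
opening: 0.408
finger_force: 15.0
```

```bash
python3 -c "
from h import *
force(6)"
```

```text
F [-0.01 -0.02 -1.19] tcp [ 0.5772 -0.129   0.1907] t 27.25
```

move_arm([
  [0, 0, 1, 0, 0, 0, 0.8],
  [0, 0, 1, 0, 0, 0, 0.8],
  [0, 0, 1, 0, 0, 0, 0.8],
])

```text
clock: 27.62
tool_pos: [0.5773, -0.1291, 0.1898]
eef_rot: [1.0, 0.015, 0.0, 0.0]
contact_force: [-0.0, 0.6, 0.5]
opening: 0.408
finger_force: 15.0
```

```bash
python3 -c "
from h import *
force(6)"
```

```text
F [-0.02  0.04  0.36] tcp [ 0.5773 -0.1291  0.1898] t 27.93
```

move_arm([
  [0, 0, 0.5, 0, 0, 0, 0.8],
  [0, 0, 0.5, 0, 0, 0, 0.8],
  [0, 0, 0.5, 0, 0, 0, 0.8],
])

```text
clock: 28.3
tool_pos: [0.5773, -0.1291, 0.1893]
eef_rot: [1.0, 0.015, 0.0, 0.0]
contact_force: [-1.4, -0.6, 1.0]
opening: 0.407
finger_force: 15.0
```

```bash
python3 -c "
from h import *
force(6)"
```

```text
F [-0.2  -0.07  1.49] tcp [ 0.5773 -0.129   0.1893] t 28.6
```

move_arm([
  [0, 0, -0.4, 0, 0, 0, 0.8],
  [0, 0, -0.4, 0, 0, 0, 0.8],
  [0, 0, -0.4, 0, 0, 0, 0.8],
], newtons=3)

```text
clock: 28.98
tool_pos: [0.5772, -0.1291, 0.1896]
eef_rot: [1.0, 0.015, -0.0, 0.0]
contact_force: [-0.4, 0.5, 0.1]
opening: 0.408
finger_force: 3.0
```

move_arm([
  [0, 0, 0, 0, 0, 0, 0.55],
  [0, 0, 0, 0, 0, 0, 0.45],
  [0, 0, 0, 0, 0, 0, 0.35],
  [0, 0, 0, 0, 0, 0, 0.3],
  [0, 0, 0, 0, 0, 0, 0.3],
])

```text
clock: 29.6
tool_pos: [0.5772, -0.129, 0.1896]
eef_rot: [1.0, 0.015, -0.0, 0.0]
contact_force: [-1.0, 0.2, 0.5]
opening: 0.7
finger_force: 0.0
```

move_arm([
  [0, 0, -10, 0, 0, 0, 0.3],
  [0, 0, -45, 0, 0, 0, 0.3],
  [0, 0, -100, 0, 0, 0, 0.3],
  [0, 0, -138, 0, 0, 0, 0.3],
  [0, 0, -138, 0, 0, 0, 0.3],
])

```text
clock: 30.22
tool_pos: [0.5792, -0.1289, 0.3317]
eef_rot: [1.0, 0.015, 0.004, 0.001]
contact_force: [-0.2, 0.4, 0.2]
opening: 0.702
finger_force: 0.0
```

```bash
python3 - <<'E'
from h import *
go(*loc(FULL,-.035),.33,-11.8)
s=snap('top'); W=cloud(s)
for h in(FULL,SPARE):
    a=np.radians(h[2]);q=W[...,:2]-np.array(h[:2]);lx=q[...,0]*np.cos(a)+q[...,1]*np.sin(a);ly=-q[...,0]*np.sin(a)+q[...,1]*np.cos(a)
    m=(abs(ly)>.009)&(abs(ly)<.022)&(W[...,2]>.195)&(W[...,2]<.24)&(lx>-.15)&(lx<.0)
    print(np.histogram(lx[m]*1e3,bins=np.arange(-120,4,4))[0],'ly',np.percentile(ly[m],[3,97])*1e3)
s=snap('side'); save(s,'two.png',(220,130,420,330),3)
E
```

```text
shift [   4.1 -291.6    1.4] turn [ 0.  -0.5 13.5] tcp [ 0.5792 -0.1289  0.3317] F [-0.24  0.41  0.17] t 30.23
[ 0  0  0  0  0  0  0  0  0  0  0  0  0  0  0  0  0  0  0  0  0 12 14  0
  0  0  0  0  0  0] ly [-20.31137765  17.35928374]
[ 0  0  0  0  0  0  0  0  0  0  0 10 16  3  0  0  0  0  0  0  0  0  0  0
  0  0  0  0  0  0] ly [-19.48775705  18.02856651]
```

View pics/two.png

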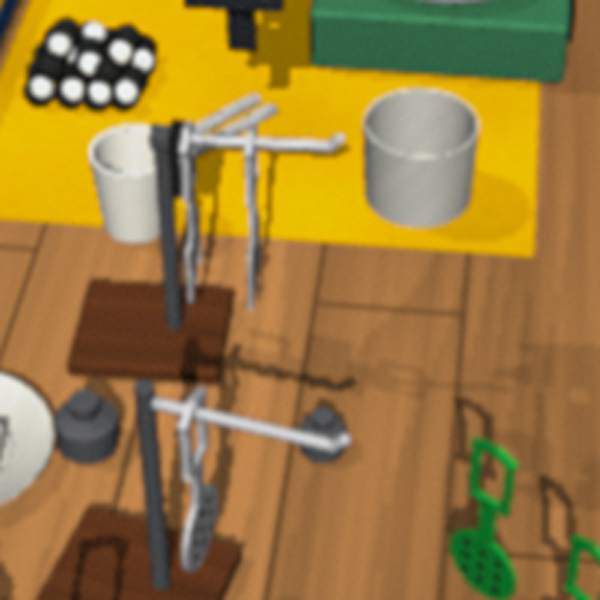

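The fork at (190,220), with the plate home behind it, and the turner at (250,220) both hang on the spare hook. The skimmer at (195,480) is alone on the full hook.

move_arm([
  [0, -40, 0, 0, 0, 0, 0.3],
  [1, -95, 0, 0, 0, 3, 0.3],
  [2, -155, 0, 0, 0, 7, 0.3],
  [3, -215, 0, 0, 0, 11, 0.3],
  [4, -272, 0, 0, 0, 13.5, 0.3],
])

```text
clock: 30.95
tool_pos: [0.5721, 0.1446, 0.326]
eef_rot: [0.995, -0.104, -0.001, 0.001]
contact_force: [0.7, -0.4, 0.2]
opening: 0.699
finger_force: 0.0
```

move_arm([
  [0, -16, 0, 0, 0, 0, 0.3],
  [0, -18, 0, 0, 0, 0, 0.3],
  [0, -18, 0, 0, 0, 0, 0.3],
])

```text
clock: 31.32
tool_pos: [0.577, 0.158, 0.3268]
eef_rot: [0.995, -0.104, -0.0, 0.001]
contact_force: [-0.9, 0.0, -0.1]
opening: 0.699
finger_force: 0.0
```

```bash
sed -i 's/FULL=([^)]*)/FULL=(0.609,0.1545,-11.8)/' h.py; python3 -c "
from h import *
go(*loc(FULL,-.034),.181,-11.8)"
```

```text
shift [ -1.9  -3.5 145.8] turn [ 0.1  0.  -0.2] tcp [0.577  0.158  0.3268] F [-0.94  0.01 -0.06] t 31.32
```

move_arm([
  [-1, -2, 20, 0, 0, 0, 0.3],
  [-1, -2, 70, 0, 0, 0, 0.3],
  [-1, -2, 120, 0, 0, 0, 0.3],
  [-1, -2, 143, 0, 0, 0, 0.3],
  [-1, -2, 146, 0, 0, 0, 0.3],
])

```text
clock: 31.95
tool_pos: [0.5756, 0.1598, 0.1799]
eef_rot: [0.995, -0.104, -0.002, 0.002]
contact_force: [0.6, -0.6, -0.1]
opening: 0.705
finger_force: 0.0
```

```bash
python3 -c "
from h import *
force(4)
go(*loc(FULL,-.034),.181,-11.8)"
```

```text
F [0.11 0.45 0.28] tcp [0.5774 0.1623 0.183 ] t 32.15
shift [-1.4  1.2  2. ] turn [-0.1 -0.1 -0.1] tcp [0.5774 0.1623 0.183 ] F [-0.45  0.99 -0.25] t 32.15
```

move_arm([
  [-1, 1, 1, 0, 0, 0, 0.3],
  [-1, 1, 1, 0, 0, 0, 0.45],
  [-1, 1, 1, 0, 0, 0, 0.55],
  [-1, 1, 1, 0, 0, 0, 0.7],
  [-1, 1, 1, 0, 0, 0, 0.8],
], newtons=6)

```text
clock: 32.78
tool_pos: [0.5751, 0.1618, 0.1807]
eef_rot: [0.995, -0.103, 0.0, 0.0]
contact_force: [-0.6, -0.9, 1.9]
opening: 0.402
finger_force: 6.0
```

move_arm([
  [0, 0, 0, 0, 0, 0, 0.8],
  [0, 0, -10, 0, 0, 0, 0.8],
  [0, 0, -18, 0, 0, 0, 0.8],
  [0, 0, -25, 0, 0, 0, 0.8],
  [0, 0, -25, 0, 0, 0, 0.8],
], newtons=15)

```text
clock: 33.4
tool_pos: [0.5755, 0.1622, 0.2064]
eef_rot: [0.995, -0.103, 0.001, -0.0]
contact_force: [0.2, 0.1, -1.7]
opening: 0.407
finger_force: 15.0
```

move_arm([
  [-12, 0, 0, 0, 0, 0, 0.8],
  [-32, 0, 0, 0, 0, 0, 0.8],
  [-52, 0, 0, 0, 0, 0, 0.8],
  [-72, 0, 0, 0, 0, 0, 0.8],
  [-90, 0, 0, 0, 0, 0, 0.8],
])

```text
clock: 34.02
tool_pos: [0.4851, 0.1806, 0.2054]
eef_rot: [0.995, -0.103, -0.001, 0.0]
contact_force: [-0.1, 1.0, -1.7]
opening: 0.406
finger_force: 15.0
```

move_arm([
  [-15, 0, 0, 0, 0, 0, 0.8],
  [-35, 0, 0, 0, 0, 0, 0.8],
  [-55, 0, 0, 0, 0, 0, 0.8],
  [-68, 0, 0, 0, 0, 0, 0.8],
  [-70, 0, 0, 0, 0, 0, 0.8],
])

```text
clock: 34.65
tool_pos: [0.4177, 0.1949, 0.2057]
eef_rot: [0.995, -0.102, -0.0, 0.0]
contact_force: [0.7, -0.2, -2.2]
opening: 0.408
finger_force: 15.0
```

```bash
python3 - <<'E'
from h import *
force(2)
# tin rim fit, both views of the start
for n in('top','side'):
    s=dict(np.load(n+'0.npz')); W=cloud(s)
    m=(W[...,2]>.079)&(W[...,2]<.092)&(abs(W[...,0]-.455)<.075)&(abs(W[...,1]+.347)<.075); P=W[m]
    # algebraic circle fit
    A=np.c_[2*P[:,:2],np.ones(len(P))]; c=np.linalg.lstsq(A,(P[:,:2]**2).sum(1),rcond=None)[0]; print(n,len(P),c[:2],np.sqrt(c[2]+c[0]**2+c[1]**2))
go(.455,-.348,.275,0)
go(.455,-.348,.275,-11.8)
E
```

```text
F [ 0.18  0.5  -0.77] tcp [0.4189 0.1948 0.2057] t 34.75
top 125 [ 0.45394151 -0.34860494] 0.05113864345100423
side 149 [ 0.45338411 -0.34359563] 0.0513318159105671
shift [146.5 523.9 -69.3] turn [ -0.   -0.  -11.8] tcp [0.4189 0.1948 0.2057] F [ 0.29  0.16 -0.69] t 34.75
shift [146.5 523.9 -69.3] turn [-0. -0. -0.] tcp [0.4189 0.1948 0.2057] F [ 0.29  0.16 -0.69] t 34.75
```

move_arm([
  [0, 5, -35, 0, 0, 0, 0.8],
  [10, 40, -70, 0, 0, 0, 0.8],
  [28, 90, -70, 0, 0, 0, 0.8],
  [46, 145, -70, 0, 0, 0, 0.8],
  [64, 200, -70, 0, 0, 0, 0.8],
])

```text
clock: 35.38
tool_pos: [0.4411, -0.0164, 0.2759]
eef_rot: [0.995, -0.103, 0.001, -0.0]
contact_force: [0.2, -0.1, -0.6]
opening: 0.403
finger_force: 15.1
```

move_arm([
  [17, 55, 0, 0, 0, 0, 0.8],
  [35, 110, 0, 0, 0, 0, 0.8],
  [53, 165, 0, 0, 0, 0, 0.8],
  [71, 220, 0, 0, 0, 0, 0.8],
  [88, 272, 0, 0, 0, 0, 0.8],
])

```text
clock: 36.0
tool_pos: [0.4707, -0.3015, 0.2756]
eef_rot: [0.995, -0.104, 0.0, 0.0]
contact_force: [1.1, 0.3, -1.9]
opening: 0.398
finger_force: 15.1
```

move_arm([
  [12, 35, 0, 0, 0, 0, 0.8],
  [16, 49, 0, 0, 0, 0, 0.8],
  [16, 50, 0, 0, 0, 0, 0.8],
  [16, 50, 0, 0, 0, 0, 0.8],
])

```text
clock: 36.5
tool_pos: [0.4764, -0.3485, 0.2757]
eef_rot: [0.995, -0.102, -0.0, -0.001]
contact_force: [0.3, 0.1, -1.1]
opening: 0.407
finger_force: 15.1
```

```bash
python3 - <<'E'
from h import *
force(2); go(.476,-.351,.135,-11.8)
s=snap('side');W=cloud(s);t=r.get_state()['tool_pos']
m=(abs(W[...,0]-t[0])<.07)&(abs(W[...,1]-t[1])<.06)&(W[...,2]<t[2]-.01)&(W[...,2]>.11); P=W[m]
for z in np.arange(.11,.27,.02):
    q=P[(P[:,2]>z)&(P[:,2]<z+.02)]
    if len(q): print(z.round(2),len(q),(np.median(q,0)-t).round(3),(q.min(0)-t).round(3),(q.max(0)-t).round(3))
save(s,'tin.png',(260,60,460,260),3)
E
```

```text
F [ 0.17 -0.23 -0.84] tcp [ 0.4765 -0.3486  0.2759] t 36.6
shift [ -0.    2.5 140.9] turn [-0.   0.   0.1] tcp [ 0.4765 -0.3486  0.2759] F [-0.2  -0.1  -0.95] t 36.6
0.15 17 [ 0.001  0.006 -0.113] [-0.005 -0.018 -0.123] [ 0.006  0.029 -0.106]
0.17 48 [-0.     0.007 -0.096] [-0.007 -0.031 -0.105] [ 0.008  0.037 -0.086]
0.19 48 [ 0.002  0.015 -0.076] [-0.006 -0.025 -0.085] [ 0.008  0.035 -0.066]
0.21 28 [ 0.001  0.007 -0.059] [-0.004 -0.014 -0.066] [ 0.005  0.022 -0.046]
0.23 18 [ 0.001  0.007 -0.035] [-0.002  0.001 -0.045] [ 0.004  0.014 -0.026]
0.25 15 [ 0.003  0.015 -0.018] [-0.001  0.004 -0.025] [ 0.006  0.022 -0.011]
```

View pics/tin.png

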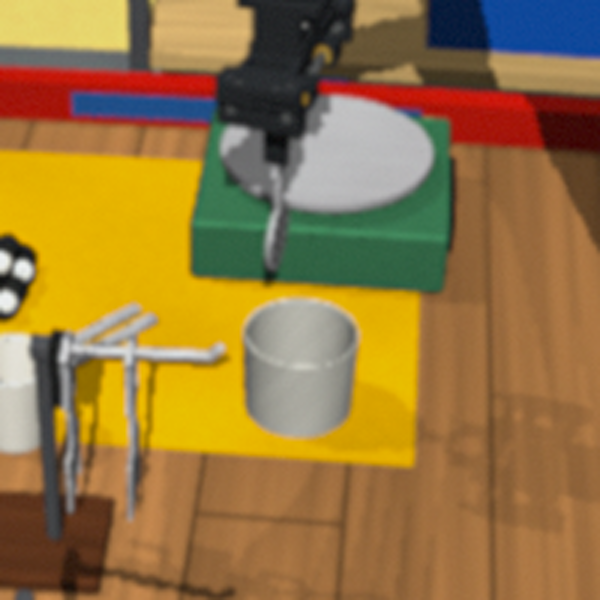

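The skimmer hangs straight above the tin, whose rim is around (300,335). It is offset towards the far wall as planned, so I'll lower it.

move_arm([
  [0, 0, 30, 0, 0, 0, 0.8],
  [0, 0, 70, 0, 0, 0, 0.8],
  [0, 0, 105, 0, 0, 0, 0.8],
  [0, 0, 125, 0, 0, 0, 0.8],
  [0, 0, 135, 0, 0, 0, 0.8],
])

```text
clock: 37.28
tool_pos: [0.476, -0.3495, 0.1397]
eef_rot: [0.995, -0.102, -0.001, -0.0]
contact_force: [0.3, 0.1, -1.3]
opening: 0.407
finger_force: 15.1
```

move_arm([
  [0, 0, 4, 0, 0, 0, 0.8],
  [0, 0, 7, 0, 0, 0, 0.8],
  [0, 0, 9, 0, 0, 0, 0.8],
  [0, 0, 9, 0, 0, 0, 0.8],
])

```text
clock: 37.78
tool_pos: [0.4762, -0.3507, 0.1319]
eef_rot: [0.995, -0.103, 0.0, 0.0]
contact_force: [-0.4, -1.1, -1.2]
opening: 0.406
finger_force: 15.1
```

```bash
python3 -c "
from h import *
force(6)"
```

```text
F [ 0.02 -0.02 -1.47] tcp [ 0.4762 -0.3507  0.1318] t 38.08
```

move_arm([
  [0, 0, 1.5, 0, 0, 0, 0.8],
  [0, 0, 3, 0, 0, 0, 0.8],
  [0, 0, 3.5, 0, 0, 0, 0.8],
  [0, 0, 3.5, 0, 0, 0, 0.8],
])

```text
clock: 38.58
tool_pos: [0.4761, -0.3506, 0.1281]
eef_rot: [0.995, -0.103, -0.0, -0.0]
contact_force: [0.2, 0.4, -0.9]
opening: 0.404
finger_force: 15.1
```

```bash
python3 -c "
from h import *
force(4)"
```

```text
F [-0.21  0.38 -0.69] tcp [ 0.4761 -0.3506  0.1282] t 38.77
```

move_arm([
  [0, 0, 1, 0, 0, 0, 0.8],
  [0, 0, 1.5, 0, 0, 0, 0.8],
  [0, 0, 1.5, 0, 0, 0, 0.8],
])

```text
clock: 39.15
tool_pos: [0.476, -0.3506, 0.1266]
eef_rot: [0.995, -0.103, -0.0, 0.0]
contact_force: [-1.0, -0.4, -0.8]
opening: 0.407
finger_force: 15.1
```

```bash
python3 -c "
from h import *
force(4)"
```

```text
F [-0.16 -0.09 -1.22] tcp [ 0.4761 -0.3506  0.1266] t 39.35
```

move_arm([
  [0, 0, 1, 0, 0, 0, 0.8],
  [0, 0, 1.5, 0, 0, 0, 0.8],
  [0, 0, 1.5, 0, 0, 0, 0.8],
])

```text
clock: 39.72
tool_pos: [0.4763, -0.3507, 0.1254]
eef_rot: [0.995, -0.103, 0.0, 0.0]
contact_force: [-0.8, 0.8, 1.3]
opening: 0.41
finger_force: 15.1
```

```bash
python3 -c "
from h import *
force(4)"
```

```text
F [-0.4  -0.07  1.67] tcp [ 0.4762 -0.3507  0.1253] t 39.92
```

move_arm([
  [0, 0, 1, 0, 0, 0, 0.8],
  [0, 0, 1.5, 0, 0, 0, 0.8],
  [0, 0, 1.5, 0, 0, 0, 0.8],
])

```text
clock: 40.3
tool_pos: [0.4771, -0.3509, 0.1251]
eef_rot: [0.995, -0.103, 0.001, 0.001]
contact_force: [-1.0, 0.8, 11.7]
opening: 0.406
finger_force: 14.8
```

```bash
python3 -c "
from h import *
force(4)"
```

```text
F [-1.13  0.87 10.51] tcp [ 0.4771 -0.3509  0.1251] t 40.5
```

move_arm([
  [0, 0, -1.3, 0, 0, 0, 0.8],
  [0, 0, -1.3, 0, 0, 0, 0.8],
  [0, 0, -1.3, 0, 0, 0, 0.8],
])

```text
clock: 40.88
tool_pos: [0.4764, -0.3508, 0.1252]
eef_rot: [0.995, -0.103, 0.0, 0.0]
contact_force: [0.2, 0.1, 5.8]
opening: 0.408
finger_force: 14.8
```

move_arm([
  [5, 0, 0, 0, 0, 0, 0.8],
  [10, 0, 0.3, 0, 0, 0, 0.8],
  [15, 0, 0.8, 0, 0, 0, 0.8],
  [20, 0, 1.4, 0, 0, 0, 0.8],
  [20, 0, 1.4, 0, 0, 0, 0.8],
], newtons=5)

```text
clock: 41.5
tool_pos: [0.4969, -0.355, 0.1237]
eef_rot: [0.995, -0.103, 0.001, 0.0]
contact_force: [1.5, -0.1, 5.1]
opening: 0.409
finger_force: 5.6
```

```bash
python3 - <<'E'
from h import *
force(4)
s=snap('side');W=cloud(s);t=r.get_state()['tool_pos']
m=(abs(W[...,0]-t[0])<.03)&(abs(W[...,1]-t[1])<.03)&(W[...,2]<t[2]-.005)&(W[...,2]>.05); P=W[m]
for z in np.arange(.05,.13,.01):
    q=P[(P[:,2]>z)&(P[:,2]<z+.01)]
    if len(q): print(z.round(2),len(q),(np.median(q,0)-t).round(3))
E
```

```text
F [ 1.   -0.33  4.91] tcp [ 0.4963 -0.3549  0.1237] t 41.7
0.05 34 [-0.013 -0.012 -0.068]
0.06 32 [-0.009 -0.    -0.059]
0.07 31 [-0.007  0.002 -0.048]
0.08 20 [ 0.004  0.008 -0.039]
0.09 10 [-0.008  0.01  -0.029]
0.1 16 [-0.007  0.011 -0.017]
0.11 8 [-0.006  0.01  -0.013]
```

move_arm([
  [0, 0, 0, 0, 0, 0, 0.55],
  [0, 0, 0, 0, 0, 0, 0.45],
  [0, 0, 0, 0, 0, 0, 0.3],
  [0, 0, 0, 0, 0, 0, 0.2],
  [0, 0, 0, 0, 0, 0, 0.1],
], newtons=3)

```text
clock: 42.38
tool_pos: [0.4956, -0.3547, 0.1235]
eef_rot: [0.995, -0.103, -0.0, -0.0]
contact_force: [-0.6, 0.1, -0.1]
opening: 0.871
finger_force: 0.0
```

move_arm([
  [0, 0, 0, 0, 0, 0, 0],
  [-5, 0, -15, 0, 0, 0, 0],
  [-10, 0, -60, 0, 0, 0, 0],
  [-10, 0, -115, 0, 0, 0, 0],
  [-10, 0, -170, 0, 0, 0, 0],
])

```text
clock: 43.0
tool_pos: [0.4853, -0.3525, 0.2963]
eef_rot: [0.995, -0.103, 0.0, 0.0]
contact_force: [0.2, -0.7, 0.3]
opening: 1.0
finger_force: 0.0
```

move_arm([
  [-20, 20, -30, 0, 0, 0, 0],
  [-60, 50, -30, 0, 0, 0, 0],
  [-100, 80, -30, 0, 0, 0, 0],
  [-130, 100, -30, 0, 0, 0, 0],
  [-130, 100, -30, 0, 0, 0, 0],
])

```text
clock: 43.62
tool_pos: [0.3343, -0.4256, 0.3245]
eef_rot: [0.994, -0.106, -0.001, 0.001]
contact_force: [0.3, -0.1, -0.1]
opening: 1.0
finger_force: 0.0
```

```bash
python3 - <<'E'
from h import *
s=snap('top'); W=cloud(s)
h=SPARE;a=np.radians(h[2]);q=W[...,:2]-np.array(h[:2]);lx=q[...,0]*np.cos(a)+q[...,1]*np.sin(a);ly=-q[...,0]*np.sin(a)+q[...,1]*np.cos(a)
m=(abs(ly)>.009)&(abs(ly)<.022)&(W[...,2]>.195)&(W[...,2]<.24)&(lx>-.15)&(lx<.0)
print(np.histogram(lx[m]*1e3,bins=np.arange(-120,4,4))[0])
s2=snap('side');W=cloud(s2)
m=(abs(W[...,0]-.49)<.1)&(abs(W[...,1]+.35)<.06)&(W[...,2]<.19)&(W[...,2]>.095);P=W[m]
for z in np.arange(.095,.19,.01):
    q=P[(P[:,2]>z)&(P[:,2]<z+.01)]
    if len(q): print(z.round(3),len(q),np.median(q,0).round(3))
b=lambda s,c:cv2.resize(s['frame'][c[1]:c[3],c[0]:c[2]],(400,400),interpolation=cv2.INTER_CUBIC)
cv2.imwrite('pics/end.png',cv2.cvtColor(np.hstack([b(s2,(240,120,420,300)),b(s,(320,180,480,340))]),cv2.COLOR_RGB2BGR)); force(2)
E
```

```text
[ 0  0  0  0  0  0  0  0  0  0  0 10 13  6  0  0  0  0  0  0  0  0  0  0
 22 10  3  6  0  0]
0.095 13 [ 0.504 -0.359  0.102]
0.105 22 [ 0.506 -0.346  0.109]
0.115 17 [ 0.509 -0.366  0.12 ]
0.125 18 [ 0.514 -0.344  0.131]
0.135 20 [ 0.517 -0.346  0.14 ]
0.145 20 [ 0.519 -0.351  0.151]
0.155 9 [ 0.52  -0.351  0.156]
F [ 0.46  0.09 -0.45] tcp [ 0.3396 -0.423   0.3241] t 43.83
```

View pics/end.png

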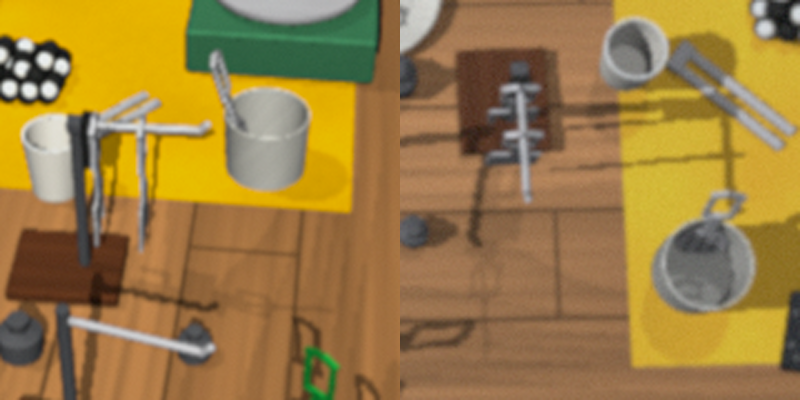

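The skimmer leans about 17° against the tin's far wall, with its loop at (215,65). Fork and turner hang on the spare hook at (95,175) and (142,185), and everything is still.

```bash
python3 -c "
from h import *
print(finish_job())"
```

```text
the job is handed in; nothing more can be done
None
```

The job is handed in, though no verdict came back: by the last pictures the fork hangs home against the stop plate with the turner in front of it, and the skimmer stands in the tin leaning about 17°.

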